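# Put the breakfast boards back beside their likes

## Robot

A 7-joint arm with a two-finger parallel gripper is mounted at the origin on the work surface. World frame = base frame: x ahead of the robot, y to its left, z up, the work surface at z = 0. Lengths are in m, angles in rad, forces in N, time in s.
With the tool pointing down it reaches from about 0.4 to 0.875 m from the base axis. Payload 19.3 kg.
Tool frame: the origin (TCP) lies midway between the tips of the shut fingers; the grasp point (between the pads) lies 19 mm behind it; z points along the fingers, x is the direction in which the jaws open and shut, and the axes are right-handed (so a half turn about z gives the same grasp; the last joint's range is limited). The gripper opens to 85 mm and grips with 20 to 120 N. Pads are 22 mm wide; open, the fingers measure 114 mm over their backs; the gripper's body (76 mm by 85 mm) begins 54 mm behind the grasp point. The pads swing forward as they close: fully open they stand 13 mm farther back than shut.
Start: joints at [1.245, 0.521, -0.036, 1.599, 0.021, 1.021, -0.113], TCP at [0.158, -0.605, 0.201] pointing down, gripper open.
Joint ranges: [-2.91, 2.91], [-0.3, 2.13], [-1.5, 1.42], [0.17, 2.43], [-1.26, 4.41], [0.16, 1.93], [-2.52, 2.52]. Speed limits (rad/s): [1.89, 1.89, 2.39, 2.39, 3.01, 3.01, 3.01].

## Interface

Orientations are given as a rotation vector (axis times angle).
In Python, from rig import * gives the robot as it stands. The module is installed in compiled form; this text tells all that it offers.
- The arm moves only by the shell command python3 -m crank 'ROWS'. ROWS is JSON, one flat list of numbers, 7 for each row, row after row: the shift along the tool's x, y, z in mm, then the turn, a rotation vector about the tool's x, y, z in degrees, then the opening, from -1 (shut) to 1 (fully open), so that 0 is half open. A call has 1 to 12 rows; each row is the pose to reach, as a shift and turn from the pose commanded when the call began, along the tool's axes at that moment; what a row does not reach only later rows make up. A row lasts 1/8 s, in which the tool goes at most 62.5 mm and 10.7 degrees, less where a joint would pass 70% of its speed; a pose out of reach is approached as far as the arm can. A call with a gripper value outside its range is refused whole. The fingers move at their own pace and stop on an object; the grip force is fixed at half the most. Time passes only in rows, so rows that repeat a pose let the fingers close. It gives the time, the measured TCP pose, the force and the opening at its end, in the units of the state.
- observe(): the state, without advancing time (a new reading comes with each control period).
- grab_frame(name): name is "scene" or "top"; returns a dict with "frame" (480x640x3 uint8, red, green, blue), "intrinsics" (3x3 intrinsics, pixels), "k1" (the pictures are not rectified: a ray, as slopes to the right and down, at radius r is drawn at 1 + k1 r^2 times it, then the intrinsics apply), "R" (3x3) and "t" (3): a world point X has camera coordinates R X + t. Camera axes: x right, y down, z forward; pixel columns grow to the right and rows downward; lengths in m; the calibration is good to about 2 mm. A picture is of the moment at which its call begins. There is no depth.
- hand_in(): hands the job in, once; it reports no verdict.
The state is a dict: "time": time; "q": joint angles; "joint_vel": joint speeds; "joint_torque": joint torques, N m; "tool_pos": TCP position; "orientation": TCP orientation; "contact_force": force on the tool from outside, world axes, zero at the start; "wrist_torque": the same for the moment, N m; "grip_width": finger opening in m.
Only numpy, scipy, OpenCV 4.12 (cv2) and the standard library are available. Lean on these libraries where they do the work, as an engineer would, in place of code of your own. Each camera call takes 0.05 s, during which the arm holds its last target.

## Task

Lunch in the workshop is over: take the two wooden boards that lean on the drying stand and put each one away in the board rack, standing upright on its bottom edge (the way up it is now) fully down in the middle of the free slot that shares a bay with the board of the same shape. Lower them in, do not drop them, and leave the boards already in the rack and everything else on the bench where they are.

Things in the scene. Friction and masses are not known exactly. Their poses are not given: they have to be found in the camera images.
- board_arched: Wooden board 12 mm thick (its x), 110 wide (its y), 150 high (its z); top end a half circle of radius 55 (sides straight up to 95). Origin: middle of its bottom edge. About 0.16 kg. TO PUT AWAY: at the start leans on the stand, left or right, its z 30 degrees from vertical towards the stand's -x side (the robot's).
- board_tabbed: Wooden board 12 mm thick (its x), 110 wide (its y), 150 high (its z); full width up to 105, then a 40 wide grip tab in the middle up to 150. Origin: middle of its bottom edge. About 0.16 kg. TO PUT AWAY: at the start leans on the stand, left or right, its z 30 degrees from vertical towards the stand's -x side (the robot's).
- racked_arched: Wooden board 12 mm thick (its x), 110 wide (its y), 150 high (its z); top end a half circle of radius 55 (sides straight up to 95). Origin: middle of its bottom edge. About 0.16 kg. Already standing upright in a rack slot, its x along the rack's x; stays there. Loose.
- racked_tabbed: Wooden board 12 mm thick (its x), 110 wide (its y), 150 high (its z); full width up to 105, then a 40 wide grip tab in the middle up to 150. Origin: middle of its bottom edge. About 0.16 kg. Already standing upright in a rack slot, its x along the rack's x; stays there. Loose.
- racked_square: Wooden board 12 mm thick (its x), 110 wide (its y), 150 high (its z), plain rectangle. Origin: middle of its bottom edge. About 0.16 kg. Already standing upright in a rack slot, its x along the rack's x; stays there. Loose. No fellow on the stand.
- rack: Fixed wooden board rack, 310 mm long (its x, the row of slots) by 150 (its y), origin under its centre on the bench, z up, floor 20 above the bench. Partitions 10 thick at x = -50 and 50 and end walls, tops 90 above the bench, make three bays of two slots. A board stands on the floor with its thickness along the rack's x and its width along the rack's y.
- rack_floor (a point): Middle of the rack's floor, axes as the rack's. Slot centres at x = -123, -77 | -23, 23 | 77, 123 mm, y = 0; each bay's two slots are 46 apart. Slots at x = -123, 23, 77 hold the racked boards (which shape is where changes); -77, -23, 123 are free.
- rack_pins (a point): A point 55 mm above the middle of the rack's floor, at the height of the pin tops. Each slot is 17 mm wide, between four fixed upright steel pins of 10 mm diameter with round tops, their axes at y = -38 and 38, 13.5 either side of the slot centre. A board goes in from above.
- stand: Fixed metal drying stand, 272 mm wide (its y), origin on the bench, z up, +x away from the robot. Its back plate leans 30 degrees to -x and supports both boards from that side over their lower 90; the upper 60 of each board is free on both sides. Board middles at about y = -66 and 66.
- stand_ledge (a point): Middle of the line where the stand's ledge meets its back plate, 45 mm above the bench. The boards stand on the ledge, which is square to the plate, 24 mm deep, with an outer lip 14 mm high. Axes as the stand's.
- mug: White mug, 80 mm wide, 92 mm high, handle at its +y; origin under its centre. To be left alone.
- jar: Closed amber glass jar, 60 mm wide, 85 mm high; origin under its centre. To be left alone.
- bowl: White bowl, 130 mm wide, 50 mm high; origin under its centre. To be left alone.
- wrench: Steel wrench lying flat along its x, handle to its -x; to be left alone.
- butter_dish: White butter dish, 120 x 80 x 45 mm; origin under its centre. To be left alone.
- can: Bare steel can, 66 mm wide, 115 mm high; origin under its centre. To be left alone.
- screwdriver: Screwdriver lying along its x, handle to its -x; to be left alone.

How it is judged:
At the end, for the whole second after the job is handed in: Both boards stand at rest on the rack floor (bottom within 8 mm), upright and in line with the slots within 0.15 rad, within 30 mm of the slot middle, 34 to 60 mm from the racked board of the same shape; the racked boards upright within 0.15 rad and within 20 mm of their start ((x of board_arched in the frame of racked_arched between 0.034 and 0.06 m or x of board_arched in the frame of racked_arched between -0.06 and -0.034 m) and y of board_arched in the frame of rack between -0.03 and 0.03 m and z of board_arched in the frame of rack between 0.012 and 0.028 m and angle between each of board_arched, board_tabbed, racked_arched, racked_tabbed, racked_square's own z axis and vertical below 0.15 rad and angle between the x axis of each of board_arched, board_tabbed and the x axis of rack, either way round below 0.15 rad and linear speed of each of board_arched, board_tabbed below 0.05 m/s and angular speed of each of board_arched, board_tabbed below 0.5 rad/s and (x of board_tabbed in the frame of racked_tabbed between 0.034 and 0.06 m or x of board_tabbed in the frame of racked_tabbed between -0.06 and -0.034 m) and y of board_tabbed in the frame of rack between -0.03 and 0.03 m and z of board_tabbed in the frame of rack between 0.012 and 0.028 m and distance of each of racked_arched, racked_tabbed, racked_square from where it was at the start of the episode below 0.02 m); the robot touches nothing.
It fails at once if a bystander (mug, jar, bowl, wrench, butter dish, can or screwdriver) is pushed more than 40 mm from its place (distance of any of mug, jar, bowl, wrench, butter_dish, can, screwdriver from where it was at the start of the episode above 0.04 m).
It fails at once if the arched board is dropped (moves faster than 0.5 m/s while the fingers do not touch it) (linear speed of board_arched above 0.5 m/s and contact force between the fingers and board_arched below 0.05 N).
It fails at once if the tabbed board is dropped (moves faster than 0.5 m/s while the fingers do not touch it) (linear speed of board_tabbed above 0.5 m/s and contact force between the fingers and board_tabbed below 0.05 N).
It also fails if it takes over 66 s, if anything falls off the work surface, if the arm or the gripper's body presses on something with over 40 N, if the wrist force passes 120 N, or if a joint passes its speed limit or range.

## Working session

There is one attempt and no reset: what is moved stays moved. The work goes in short steps, Python scripts to look and compute and a shell command to move; the robot and the scene stay as the last step left them, time stands still between calls to the robot, and variables do not carry over. Pictures are saved under pics/ and viewed, and the job is handed in when it is done.

```bash
mkdir -p pics; ls; python3 - <<'E'
from rig import *
import cv2,json,numpy as np
s=observe();print(s)
for n in("scene","top"):
    g=grab_frame(n);cv2.imwrite(f"pics/{n}0.png",g["frame"][:,:,::-1])
    print(n,g["intrinsics"],g["k1"],g["R"],g["t"])
    np.savez(f"cal_{n}.npz",K=g["intrinsics"],k1=g["k1"],R=g["R"],t=g["t"])
E
```

```text
pics
{'time': 0.0, 'q': array([ 1.24478797,  0.52201178, -0.03633104,  1.5999755 ,  0.02118955,
        1.02111835, -0.11282415]), 'joint_vel': array([ 8.73298840e-04, -4.42318681e-05,  1.04823068e-03,  7.00302272e-04,
       -1.44216479e-04, -1.03178772e-03, -1.78169924e-03]), 'joint_torque': array([-7.79072197e-04, -9.27136016e+01,  1.97946019e+00, -3.69934165e+01,
        1.77843153e-02,  8.23680457e-03, -7.73483634e-06]), 'tool_pos': array([ 0.15801774, -0.60431856,  0.20013875]), 'orientation': array([-2.48611623e+00,  1.91959687e+00,  1.46712773e-03]), 'contact_force': array([-0.24399902,  0.86125927,  0.08831956]), 'wrist_torque': array([-0.05599101, -0.00280201,  0.04948238]), 'grip_width': 0.08575183770286016}
scene [[437.08178811   0.         312.85591644]
 [  0.         437.08178811 240.15417248]
 [  0.           0.           1.        ]] -0.041156105455830566 [[ 0.56320659  0.82627748 -0.00799121]
 [ 0.67649624 -0.46662307 -0.5697506 ]
 [-0.47450098  0.31548126 -0.8217788 ]] [-0.25092967 -0.34353197  1.58915287]
top [[525.79381919   0.         315.82309823]
 [  0.         525.79381919 246.38529159]
 [  0.           0.           1.        ]] -0.007118823786656486 [[ 0.01507956 -0.99968019 -0.02030067]
 [-0.99797424 -0.01379262 -0.06210621]
 [ 0.06180635  0.02119608 -0.99786307]] [-0.05703506  0.56262313  1.27543697]
```

View pics/scene0.png

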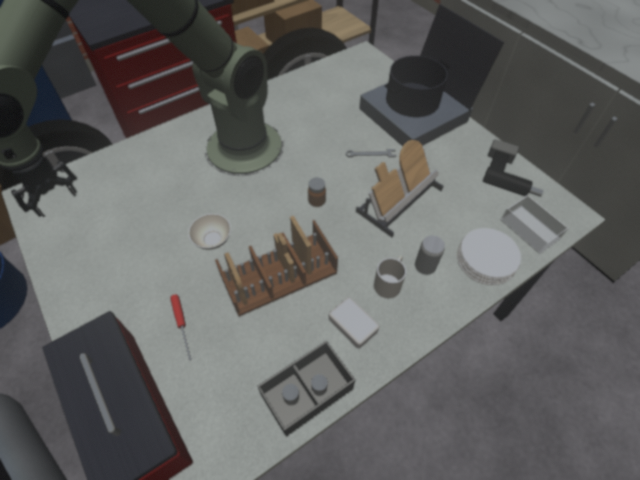

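View pics/top0.png

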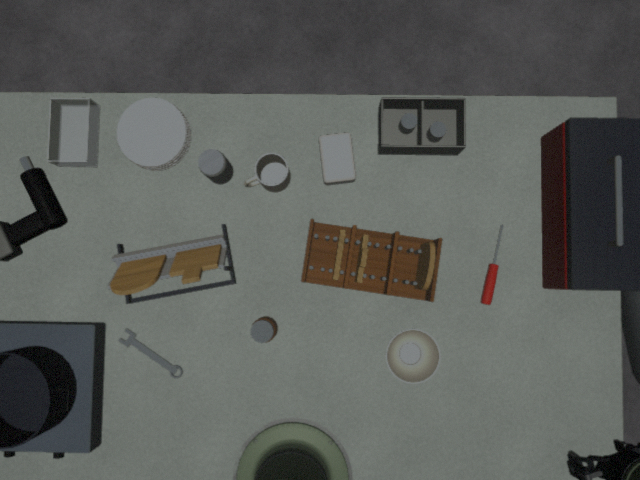

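```bash
python3 - <<'E'
import cv2
t=cv2.imread("pics/top0.png");s=cv2.imread("pics/scene0.png")
def crop(im,x0,y0,x1,y1,n,f):
    c=cv2.resize(im[y0:y1,x0:x1],None,fx=f,fy=f,interpolation=cv2.INTER_CUBIC)
    c=cv2.convertScaleAbs(c,alpha=1.4,beta=10)
    for x in range((x0//10+1)*10,x1,10):
        cv2.line(c,((x-x0)*f,0),((x-x0)*f,6 if x%50 else 16),(0,0,255),1)
        if x%20==0: cv2.putText(c,str(x),((x-x0)*f-10,26),0,.4,(0,0,255),1)
    for y in range((y0//10+1)*10,y1,10):
        cv2.line(c,(0,(y-y0)*f),(6,(y-y0)*f),(0,0,255),1)
        if y%20==0: cv2.putText(c,str(y),(8,(y-y0)*f+4),0,.4,(0,0,255),1)
    cv2.imwrite("pics/"+n,c)
crop(t,295,205,450,310,"c1.png",5)
crop(t,100,215,250,310,"c2.png",5)
crop(s,205,210,345,320,"c3.png",5)
crop(s,345,130,455,240,"c4.png",5)
E
```

```text
(no output)
```

View pics/c1.png

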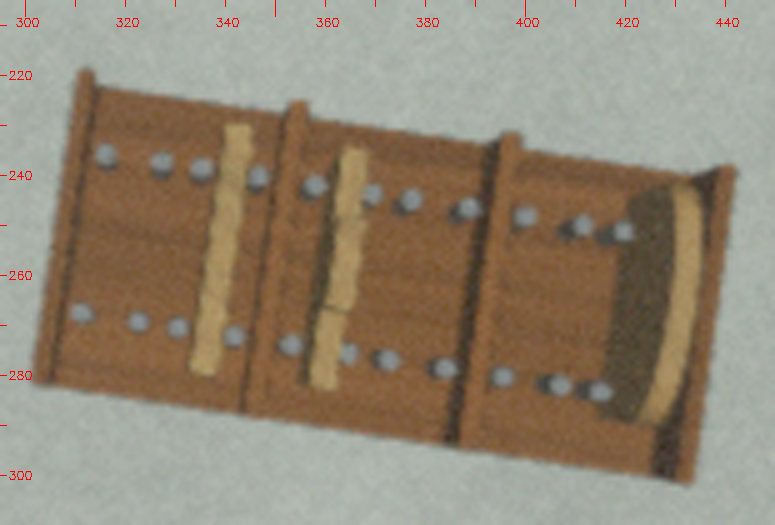

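View pics/c2.png

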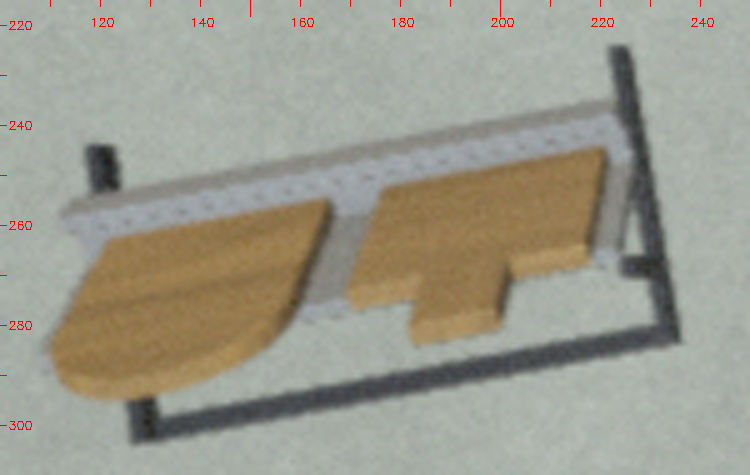

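View pics/c3.png

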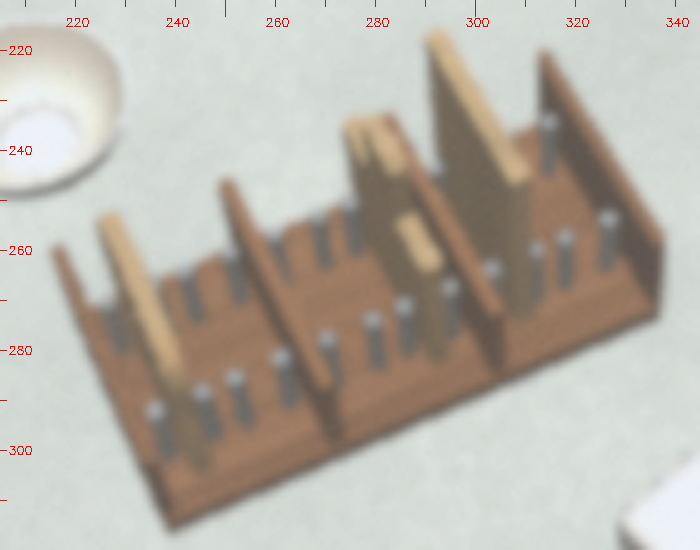

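View pics/c4.png

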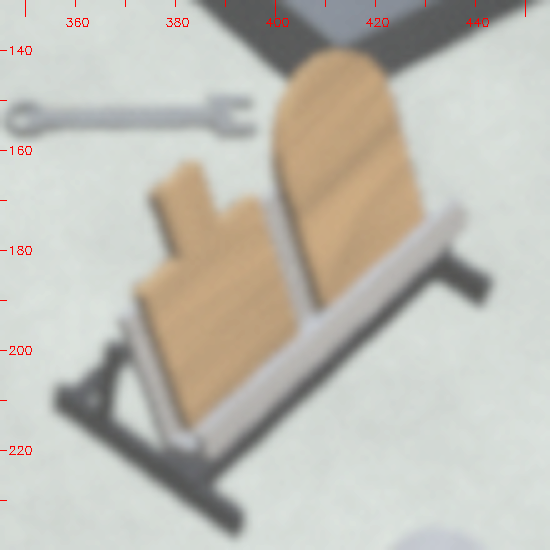

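```bash
cat > h.py <<'E'
import numpy as np,cv2
from scipy.optimize import least_squares
from scipy.spatial.transform import Rotation as Ro
cal={n:dict(np.load(f"cal_{n}.npz")) for n in("scene","top")}
def proj(n,X):
    c=cal[n];P=np.atleast_2d(X)@c["R"].T+c["t"];s=P[:,:2]/P[:,2:]
    s=s*(1+c["k1"]*(s**2).sum(1,keepdims=True));K=c["K"]
    return s*[K[0,0],K[1,1]]+K[:2,2]
def Rz(a): return Ro.from_euler('z',a).as_matrix()
def pose(p,X): return np.atleast_2d(X)@Rz(p[2]).T+np.r_[p[0],p[1],0]
TILT=Ro.from_euler('y',-30,degrees=True).as_matrix()
def crop(im,x0,y0,x1,y1,n,f):
    c=cv2.resize(im[y0:y1,x0:x1],None,fx=f,fy=f,interpolation=cv2.INTER_CUBIC)
    c=cv2.convertScaleAbs(c,alpha=1.4,beta=10)
    o=lambda v,v0:int(round((v-v0+.5)*f-.5))
    for x in range((x0//10+1)*10,x1,10):
        cv2.line(c,(o(x,x0),0),(o(x,x0),6),(0,0,255),1)
        if x%20==0: cv2.putText(c,str(x),(o(x,x0)-10,20),0,.4,(0,0,255),1)
    for y in range((y0//10+1)*10,y1,10):
        cv2.line(c,(0,o(y,y0)),(6,o(y,y0)),(0,0,255),1)
        if y%20==0: cv2.putText(c,str(y),(8,o(y,y0)+4),0,.4,(0,0,255),1)
    cv2.imwrite("pics/"+n,c)
E
cat > fit.py <<'E'
from h import *
xs=np.array([136.5,109.5,90.5,63.5,36.5,9.5,-9.5,-36.5,-63.5,-90.5,-109.5,-136.5])/1e3
tf=np.array([(316,236.2),(327.2,237.5),(335,238.8),(346.5,240.5),(358,242.2),(369.3,244),(377,245.2),(388.5,246.8),(400,248.3),(411.5,250),(419.5,251.3)])-.4
tn=np.array([(311,267.8),(322.5,269.2),(330.3,270.5),(341.8,272.3),(353.2,274),(364.5,276),(372.3,277),(383.8,278.8),(395.3,280.2),(406.8,282),(414.7,283.2)])-.4
sf=np.array([(236,291.5),(245.5,288),(252,285.5),(261.5,281),(270.5,278),(279.5,274),(286,271),(295,267.5),(303.5,264),(312.3,260.5),(318,257.5),(326.5,253.5)])-.4
h=.073
T=np.r_[np.c_[xs[:11],-.038+0*xs[:11],h+0*xs[:11]],np.c_[xs[:11],.038+0*xs[:11],h+0*xs[:11]]]
S=np.c_[xs[::-1],-.038+0*xs,h+0*xs]
rt=lambda p:(proj("top",pose(p,T))-np.r_[tf,tn]).ravel()
rs=lambda p:(proj("scene",pose(p,S))-sf).ravel()
p0=[.5,-.1,1.5]
for nm,f in(("top",rt),("scene",rs),("both",lambda p:np.r_[rt(p),rs(p)])):
    r=least_squares(f,p0);print("rack",nm,r.x.round(4),np.degrees(r.x[2]).round(2),np.sqrt((r.fun**2).mean()))
    if nm=="both": print(rt(r.x).reshape(-1,2).mean(0),rs(r.x).reshape(-1,2).mean(0))
# boards: params stand x,y,yaw, yt, ya ; ledge pt z=.045
def bp(p,yb,X):
    X=np.atleast_2d(X)/1e3; L=(X+[.006,0,0])@TILT.T+[0,yb,.045]
    return pose(p,L)
bt=[(6,-55,0,220.5,245),(6,55,0,177,252.5),(6,55,105,170.5,272),(6,-55,105,218,263.5),(6,20,105,183.5,269.8),(6,20,150,182.5,280),(6,-20,150,200,278),(6,-20,105,201.5,267)]
ba=[(6,-55,0,166,255.5),(6,55,0,122,263.5)]
st=[(6,-55,0,384,216),(6,55,0,405,197)]
sa=[(6,-55,0,409.5,191.5),(6,55,0,430,173)]
bt,ba,st,sa=map(np.array,(bt,ba,st,sa))
def rT(p):return np.r_[(proj("top",bp(p,p[3],bt[:,:3]))-bt[:,3:]+.4).ravel(),(proj("top",bp(p,p[4],ba[:,:3]))-ba[:,3:]+.4).ravel()]
def rS(p):return np.r_[(proj("scene",bp(p,p[3],st[:,:3]))-st[:,3:]+.4).ravel(),(proj("scene",bp(p,p[4],sa[:,:3]))-sa[:,3:]+.4).ravel()]
# gauge: ya=-yt
g=lambda p:[100*(p[3]+p[4])]
for nm,f in(("top",rT),("scene",rS),("both",lambda p:np.r_[rT(p),rS(p)])):
    r=least_squares(lambda p:np.r_[f(p),g(p)],[.5,.3,.1,-.066,.066]);print("stand",nm,r.x.round(4),np.degrees(r.x[2]).round(2),np.sqrt((r.fun**2).mean()))
    print(r.fun.round(1))
E
python3 fit.py
```

```text
rack top [ 0.5298 -0.1786  1.4362] 82.29 0.1806363574712513
rack scene [ 0.5329 -0.1807  1.4278] 81.81 0.2625515238110096
rack both [ 0.5304 -0.1791  1.4338] 82.15 0.4995396496090335
[ 0.24447685 -0.28477592] [ 0.07951081 -0.93028563]
stand top [ 0.5299  0.2962  0.2094 -0.068   0.068 ] 12.0 0.7814094733422958
[ 1.1 -1.3 -0.2  0.  -1.2  1.5 -0.3  0.5  1.2  0.7 -0.9  0.5 -0.1 -1.1
  0.8  0.   0.2 -0.9 -0.4 -0.  -0. ]
stand scene [ 0.5285  0.2977  0.2179 -0.0683  0.0683] 12.49 0.3664119550779823
[-0.3  0.4  0.1 -0.7  0.6  0.1 -0.3  0.2  0. ]
stand both [ 0.5296  0.2964  0.2124 -0.0681  0.0681] 12.17 0.7188707843904096
[ 0.9 -1.4 -0.3  0.1 -1.2  1.6 -0.4  0.4  1.1  0.7 -0.9  0.5 -0.2 -1.1
  0.7  0.   0.1 -0.7 -0.6  0.3 -0.6  0.7  0.  -0.3  0.5  0.6 -0.2  0.7
 -0. ]
```

```bash
cat > ov.py <<'E'
from h import *
import sys
RK=[.5304,-.1791,1.4338]; ST=[.5296,.2964,.2124]; YT,YA=-.0681,.0681
def arch():
    a=np.linspace(0,np.pi,20);return np.r_[[(55,0),(55,95)],np.c_[55*np.cos(a),95+55*np.sin(a)],[(-55,0)]]
tab=np.array([(55,0),(55,105),(20,105),(20,150),(-20,150),(-20,105),(-55,105),(-55,0)],float)
def board(o,x): return np.c_[np.full(len(o),x),o]/1e3
def bp(yb,L): return pose(ST,(L+[.006,0,0])@TILT.T+[0,yb,.045])
def draw(im,n,X,f,x0,y0,c):
    q=((proj(n,X)-[x0,y0]+.5)*f-.5).round().astype(int);cv2.polylines(im,[q],True,c,1)
if __name__=="__main__":
  for n,box,f in(("top",(100,215,250,310),5),("scene",(345,130,455,240),5),("top",(295,205,450,310),5),("scene",(205,210,345,320),5)):
    im=cv2.imread(f"pics/{n}0.png");nm=f"o_{n}{box[0]}.png";crop(im,*box,nm,f);c=cv2.imread("pics/"+nm)
    for yb,o in((YT,tab),(YA,arch())):
        for x in(6,-6): draw(c,n,bp(yb,board(o,x)),f,box[0],box[1],(0,255,0) if x>0 else (255,0,0))
    for s in(-77,-23):
        for x in(6,-6): draw(c,n,pose(RK,board(tab,x)+[s/1e3,0,.02]),f,box[0],box[1],(0,255,255))
    sq=np.array([(-155,-75),(155,-75),(155,75),(-155,75)])/1e3
    draw(c,n,pose(RK,np.c_[sq,0*sq[:,:1]]),f,box[0],box[1],(0,255,0))
    cv2.imwrite("pics/"+nm,c)
E
python3 ov.py
```

```text
(no output)
```

View pics/o_top100.png

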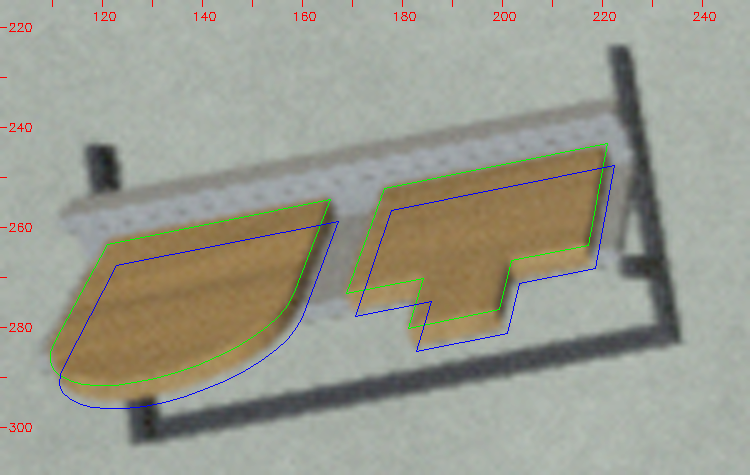

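View pics/o_scene345.png

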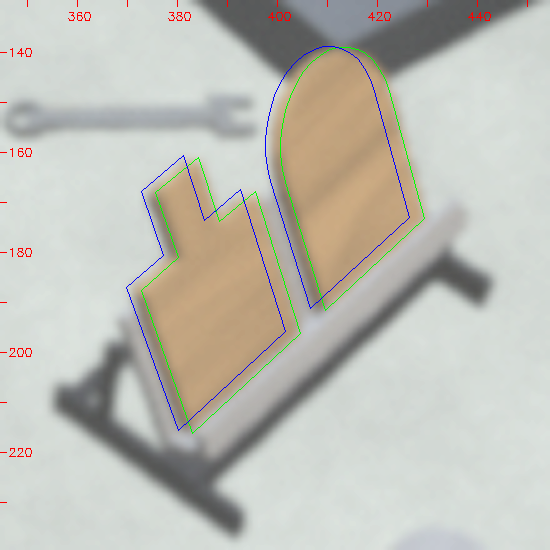

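View pics/o_top295.png

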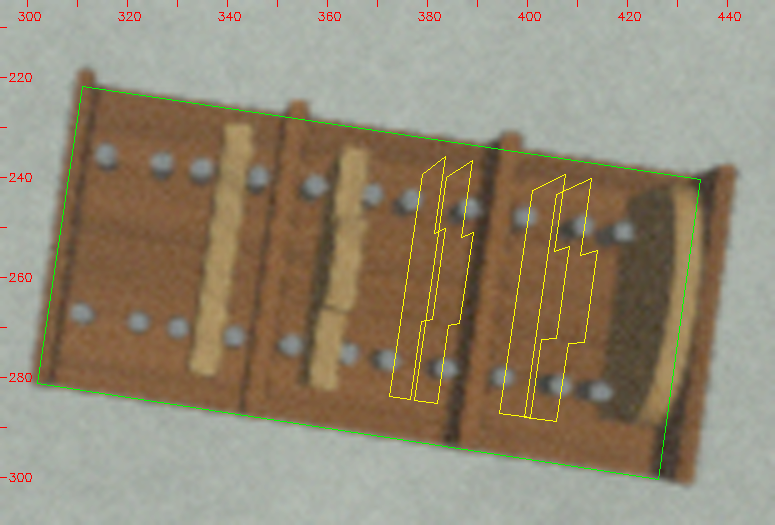

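View pics/o_scene205.png

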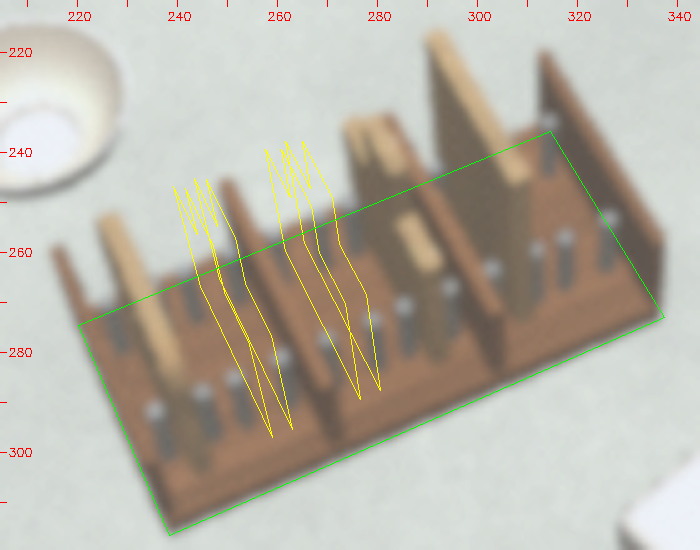

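```bash
cat > plan.py <<'E'
from h import *
from ov import RK,ST,YT,YA
def grasp_pose(which,d=.025,sgn=1,up=0.):
    # d: grasp pt below board top
    yb={"t":YT,"a":YA}[which]
    Rb=Rz(ST[2])@TILT
    o=pose(ST,TILT@[.006,0,0]+[0,yb,.045])[0]
    R=np.c_[sgn*Rb[:,0],-sgn*Rb[:,1],-Rb[:,2]]
    return o+Rb[:,2]*(.150-d-.019+up),R
def place_pose(slot,d=.025,sgn=1,up=0.):
    p=pose(RK,[slot,0,.02+.150-d-.019+up])[0];B=Rz(RK[2])
    return p,np.c_[sgn*B[:,0],-sgn*B[:,1],-B[:,2]]
def rel(p,R,p0,R0):
    return (R0.T@(p-p0)*1e3).round(1),np.degrees(Ro.from_matrix(R0.T@R).as_rotvec()).round(1)
E
python3 - <<'E'
from rig import *
from plan import *
s=observe();p0=s["tool_pos"];R0=Ro.from_rotvec(s["orientation"]).as_matrix()
print(R0.round(3))
for w in "ta":
  for sg in(1,-1):
    p,R=grasp_pose(w,sgn=sg,up=.12);print(w,sg,p.round(3),R.round(2).tolist(),rel(p,R,p0,R0))
for sl in(-.023,-.077):
  for sg in(1,-1):
    p,R=place_pose(sl,sgn=sg,up=.12);print(sl,sg,p.round(3),rel(p,R,p0,R0))
# rel for waypoint
p=np.array([.45,-.25,.35]);print(rel(p,R0,p0,R0))
E
```

```text
[[ 0.253 -0.967 -0.   ]
 [-0.967 -0.253  0.001]
 [-0.001  0.    -1.   ]]
t 1 [0.439 0.207 0.244] [[0.85, 0.21, 0.49], [0.18, -0.98, 0.11], [0.5, -0.0, -0.87]] (array([-714.1, -476.8,  -42.8]), array([ 22.8,  23.9, -85.3]))
t -1 [0.439 0.207 0.244] [[-0.85, -0.21, 0.49], [-0.18, 0.98, 0.11], [-0.5, 0.0, -0.87]] (array([-714.1, -476.8,  -42.8]), array([ 24.2, -23.1,  90.2]))
a 1 [0.41  0.34  0.244] [[0.85, 0.21, 0.49], [0.18, -0.98, 0.11], [0.5, -0.0, -0.87]] (array([-850.1, -482.7,  -42.7]), array([ 22.8,  23.9, -85.3]))
a -1 [0.41  0.34  0.244] [[-0.85, -0.21, 0.49], [-0.18, 0.98, 0.11], [-0.5, 0.0, -0.87]] (array([-850.1, -482.7,  -42.7]), array([ 24.2, -23.1,  90.2]))
-0.023 1 [ 0.527 -0.202  0.246] (array([-296. , -459.1,  -45.5]), array([-1.000e-01,  0.000e+00, -1.575e+02]))
-0.023 -1 [ 0.527 -0.202  0.246] (array([-296. , -459.1,  -45.5]), array([ 0. ,  0.1, 22.5]))
-0.077 1 [ 0.52  -0.255  0.246] (array([-246.1, -438.4,  -45.6]), array([-1.000e-01,  0.000e+00, -1.575e+02]))
-0.077 -1 [ 0.52  -0.255  0.246] (array([-246.1, -438.4,  -45.6]), array([ 0. ,  0.1, 22.5]))
(array([-269.1, -372.1, -149.6]), array([0., 0., 0.]))
```

```bash
python3 -m crank '[-270,-372,-150,0,0,0,0.2, -270,-372,-150,0,0,0,0.2, -270,-372,-150,0,0,0,0.2, -270,-372,-150,0,0,0,0.2, -270,-372,-150,0,0,0,0.2, -270,-372,-150,0,0,0,0.2, -270,-372,-150,0,0,0,0.2, -270,-372,-150,0,0,0,0.2, -270,-372,-150,0,0,0,0.2, -270,-372,-150,0,0,0,0.2]'
cat > st.py <<'E'
from rig import *
from plan import *
s=observe();p0=s["tool_pos"];R0=Ro.from_rotvec(s["orientation"]).as_matrix()
print("t",round(s["time"],2),"p",p0.round(4),"q",s["q"].round(2),"F",s["contact_force"].round(1),"g",round(s["grip_width"],4))
E
python3 - <<'E'
from st import *
for w in "ta":
    p,R=grasp_pose(w,sgn=1,up=.09);print(w,p.round(3),rel(p,R,p0,R0))
E
```

```text
time: 1.35
tool_pos: [0.4492, -0.2497, 0.3503]
orientation: [2.486, -1.92, -0.001]
contact_force: [-0.9, -0.4, -0.1]
grip_width: 0.051
t 1.35 p [ 0.4492 -0.2497  0.3503] q [ 0.59  0.22 -0.24  1.66  0.05  1.27 -0.98] F [-0.9 -0.4 -0.1] g 0.051
t [0.453 0.21  0.218] (array([-444. , -120.3,  132.5]), array([ 22.9,  23.9, -85.4]))
a [0.425 0.343 0.218] (array([-580.1, -126.1,  132.6]), array([ 22.9,  23.9, -85.4]))
```

```bash
python3 -m crank '[-444,-120,132,22.9,23.9,-85.4,0.2, -444,-120,132,22.9,23.9,-85.4,0.2, -444,-120,132,22.9,23.9,-85.4,0.2, -444,-120,132,22.9,23.9,-85.4,0.2, -444,-120,132,22.9,23.9,-85.4,0.2, -444,-120,132,22.9,23.9,-85.4,0.2, -444,-120,132,22.9,23.9,-85.4,0.2, -444,-120,132,22.9,23.9,-85.4,0.2, -444,-120,132,22.9,23.9,-85.4,0.2, -444,-120,132,22.9,23.9,-85.4,0.2, -444,-120,132,22.9,23.9,-85.4,0.2, -444,-120,132,22.9,23.9,-85.4,0.2]'
python3 - <<'E'
from st import *
p,R=grasp_pose("t",sgn=1,up=.0);print(p.round(3),rel(p,R,p0,R0))
for n,b in(("top",(150,200,270,300)),("scene",(330,110,430,220))):
    g=grab_frame(n);im=np.ascontiguousarray(g["frame"][:,:,::-1]);cv2.imwrite(f"pics/{n}1.png",im);crop(im,*b,f"d_{n}1.png",6 if n=="top" else 5)
    print(n,proj(n,p0).round(1))
E
```

```text
time: 2.85
tool_pos: [0.454, 0.2101, 0.219]
orientation: [-2.966, -0.314, -0.796]
contact_force: [-0.5, 0.2, -0.4]
grip_width: 0.0512
t 2.85 p [0.454  0.2101 0.219 ] q [-0.05  0.14 -0.73  2.31  0.96  0.44 -1.37] F [-0.5  0.2 -0.4] g 0.0512
[0.497 0.22  0.14 ] (array([-1.3, -0.4, 90.8]), array([ 0. , -0. , -0.1]))
top [[188.2 291.3]]
scene [[373.9 150.5]]
```

View pics/d_top1.png

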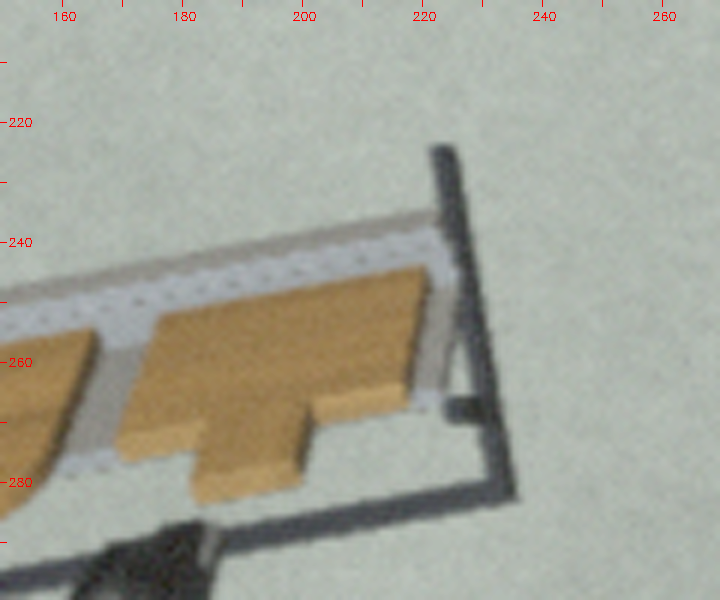

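View pics/d_scene1.png

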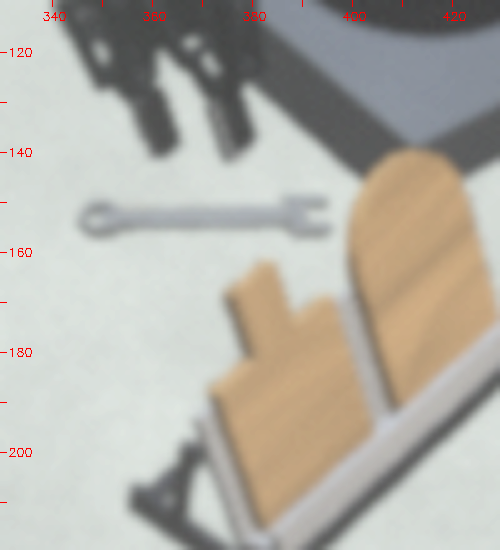

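```bash
python3 - <<'E'
from st import *
p,R=grasp_pose("t",sgn=1)
for n in("scene","top"):
  print(n,"target",proj(n,p),"tcp-z8,-20", proj(n,[p0-R0[:,2]*.008,p0-R0[:,2]*.02]).round(1))
  print("finger inner tips", proj(n,[p0-R0[:,2]*.008+s*R0[:,0]*.0255+y*R0[:,1]*.011 for s in(1,-1) for y in (1,-1)]).round(1).tolist())
  print("outer tips", proj(n,[p0-R0[:,2]*.008+s*R0[:,0]*.04+y*R0[:,1]*.011 for s in(1,-1) for y in (1,-1)]).round(1).tolist())
E
```

```text
t 2.95 p [0.4538 0.2103 0.2189] q [-0.05  0.14 -0.73  2.31  0.96  0.44 -1.37] F [-0.5  0.   0. ] g 0.0514
scene target [[382.76989279 176.98529845]] tcp-z8,-20 [[373.1 148. ]
 [371.9 144.3]]
finger inner tips [[377.2, 150.4], [382.1, 146.4], [364.4, 149.5], [369.2, 145.7]]
outer tips [[381.0, 150.6], [385.9, 146.6], [360.9, 149.3], [365.7, 145.5]]
top target [[193.74855228 270.9254574 ]] tcp-z8,-20 [[187.5 293.4]
 [186.7 296.4]]
finger inner tips [[189.2, 281.8], [178.7, 283.9], [196.2, 302.6], [185.9, 304.7]]
outer tips [[187.2, 275.7], [176.5, 277.9], [198.2, 308.4], [187.9, 310.4]]
```

```bash
python3 - <<'E'
from h import *
im=cv2.imread("pics/top1.png");crop(im,140,250,260,350,"e1.png",6)
im=cv2.imread("pics/scene1.png");crop(im,320,80,420,180,"e2.png",6)
E
```

```text
(no output)
```

View pics/e1.png

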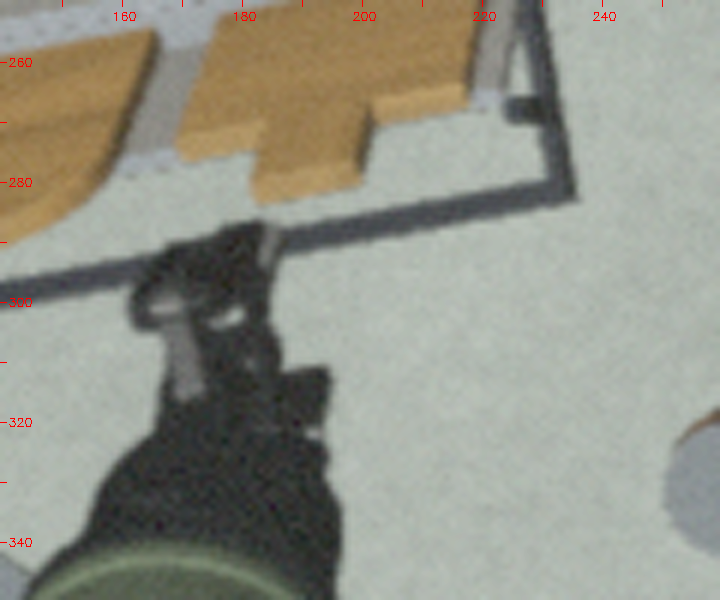

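View pics/e2.png

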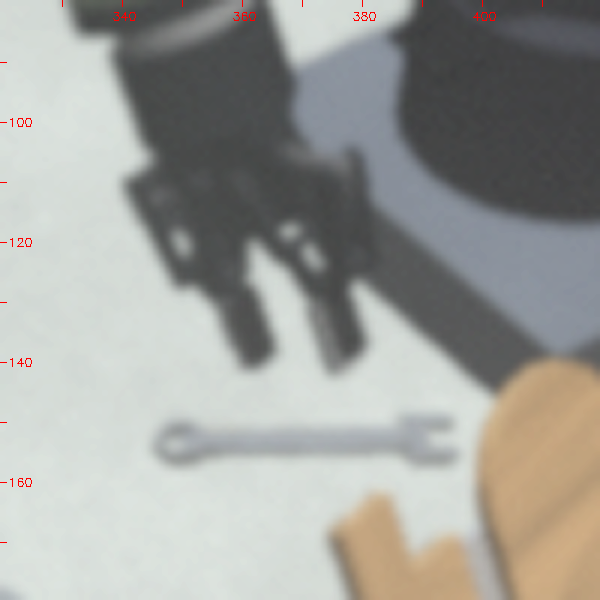

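```bash
python3 - <<'E'
from h import *
p0=np.array([.158,-.6043,.2001]);R0=Ro.from_rotvec([-2.486,1.9196,.0015]).as_matrix()
im=cv2.imread("pics/scene0.png");crop(im,0,130,110,230,"f.png",6)
c=cv2.imread("pics/f.png")
for b,col in((0,(0,255,0)),(.013,(0,255,255)),(.04,(255,0,255))):
  for s in(-.0425,0,.0425):
    u=((proj("scene",p0-R0[:,2]*b+s*R0[:,0])[0]-[0,130]+.5)*6).astype(int);cv2.circle(c,tuple(map(int,u)),3,col,-1)
cv2.imwrite("pics/f.png",c)
im=cv2.imread("pics/top0.png")
crop(im,540,410,640,480,"f2.png",6);c=cv2.imread("pics/f2.png")
for b,col in((0,(0,255,0)),(.013,(0,255,255)),(.04,(255,0,255))):
  for s in(-.0425,0,.0425):
    u=((proj("top",p0-R0[:,2]*b+s*R0[:,0])[0]-[540,410]+.5)*6).astype(int);cv2.circle(c,tuple(map(int,u)),3,col,-1);print(u)
cv2.imwrite("pics/f2.png",c)
E
```

```text
[136 226]
[257 196]
[378 166]
[153 238]
[276 208]
[398 178]
[190 265]
[316 234]
[441 203]
```

View pics/f.png

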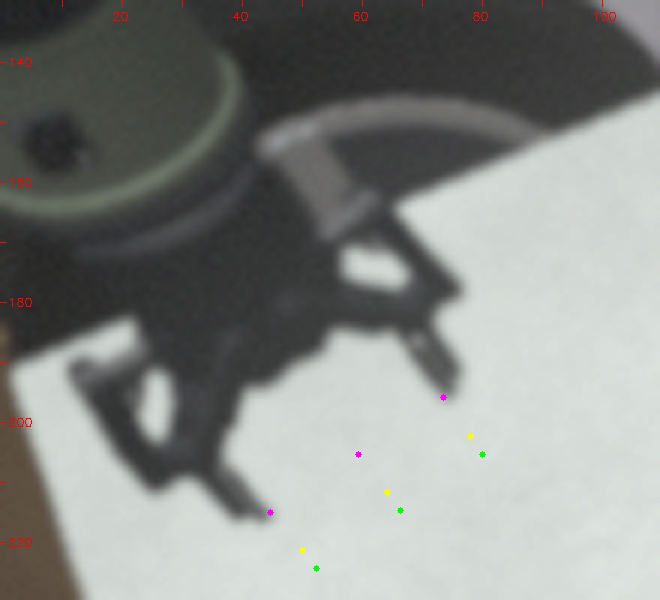

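View pics/f2.png

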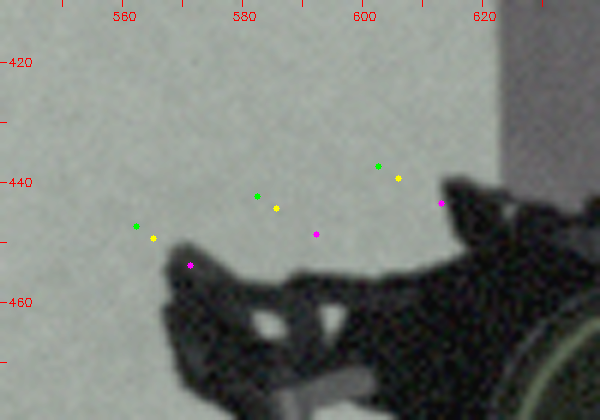

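```bash
python3 -m crank '[0,0,0,0,0,0,-1, 0,0,0,0,0,0,-1, 0,0,0,0,0,0,-1, 0,0,0,0,0,0,-1, 0,0,0,0,0,0,-1, 0,0,0,0,0,0,-1]'
cat > tip.py <<'E'
from st import *
import sys
def look(tag,bt,bs,f=6):
  for n,b in(("top",bt),("scene",bs)):
    g=grab_frame(n);im=np.ascontiguousarray(g["frame"][:,:,::-1]);cv2.imwrite(f"pics/{n}_{tag}.png",im);crop(im,*b,f"z_{n}_{tag}.png",f)
    c=cv2.imread(f"pics/z_{n}_{tag}.png")
    for bb,col in((0,(0,255,0)),(.019,(0,255,255)),(.04,(255,0,255))):
      u=((proj(n,p0-R0[:,2]*bb)[0]-b[:2]+.5)*f).astype(int);cv2.circle(c,tuple(map(int,u)),2,col,-1)
    cv2.imwrite(f"pics/z_{n}_{tag}.png",c)
E
python3 -c "
from tip import *
look('shut',(140,250,260,350),(320,80,420,180))"
```

```text
time: 3.7
tool_pos: [0.4535, 0.2106, 0.2187]
orientation: [-2.965, -0.318, -0.795]
contact_force: [-0.1, 0.1, 0.7]
grip_width: 0.0001
t 3.7 p [0.4535 0.2106 0.2187] q [-0.05  0.14 -0.73  2.31  0.96  0.44 -1.37] F [-0.1  0.1  0.7] g 0.0001
```

View pics/z_top_shut.png

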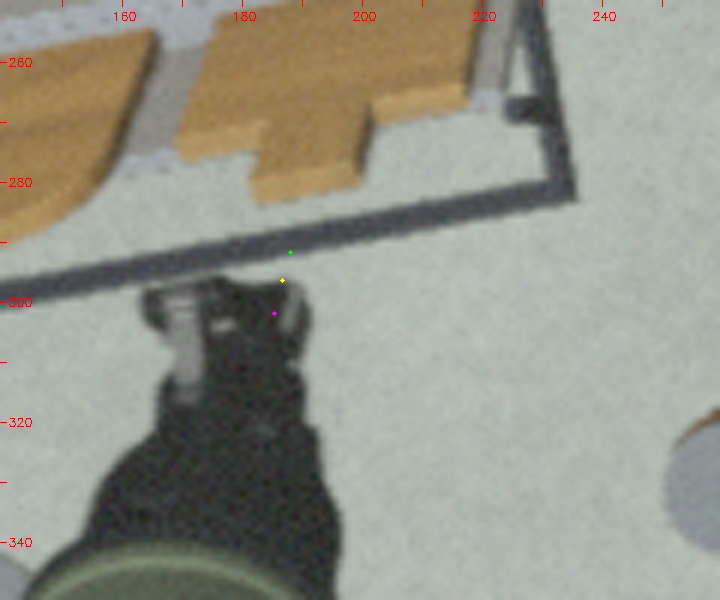

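View pics/z_scene_shut.png

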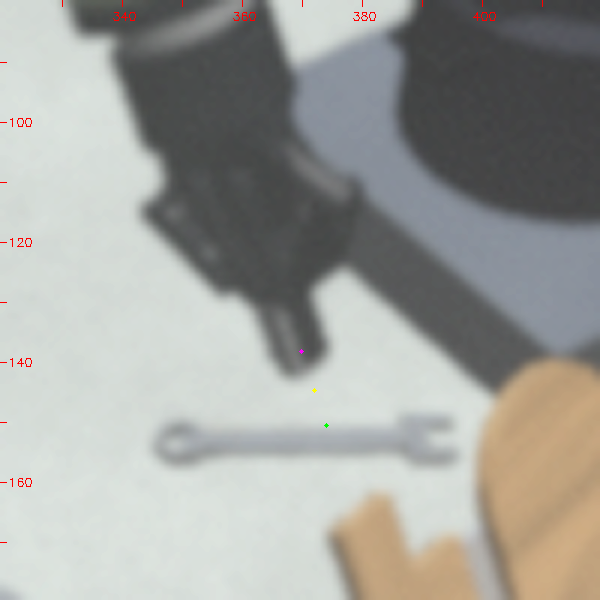

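```bash
python3 - <<'E'
from st import *
for n in("top","scene"):
  print(n,"toolz .027/.033",proj(n,[p0-R0[:,2]*.027,p0-R0[:,2]*.033]).round(1).tolist(),"worldz",proj(n,[p0+[0,0,.027],p0+[0,0,.033]]).round(1).tolist())
  e=[p0-R0[:,2]*.03+sx*R0[:,0]*.012+sy*R0[:,1]*.011 for sx,sy in((1,1),(1,-1),(-1,-1),(-1,1))]
  print("tip corners .03",proj(n,e).round(1).tolist())
E
```

```text
t 3.8 p [0.4535 0.2106 0.2187] q [-0.05  0.14 -0.73  2.31  0.96  0.44 -1.37] F [-0.9  1.4  0. ] g 0.0003
top toolz .027/.033 [[186.1, 298.3], [185.7, 299.9]] worldz [[184.4, 291.8], [183.6, 291.9]]
tip corners .03 [[189.5, 293.1], [178.8, 295.2], [182.3, 305.1], [192.9, 303.0]]
scene toolz .027/.033 [[371.1, 142.1], [370.5, 140.2]] worldz [[375.0, 143.4], [375.2, 141.8]]
tip corners .03 [[371.4, 143.2], [376.3, 139.3], [370.2, 139.1], [365.4, 143.0]]
```

```bash
python3 -m crank '[0,0,0,0,0,0,0.2, 0,0,0,0,0,0,0.2, 0,0,0,0,0,0,0.2, 0,0,0,0,0,0,0.2, -1.3,0,40,0,0,0,0.2, -1.3,0,72,0,0,0,0.2, -1.3,0,72,0,0,0,0.2, -1.3,0,72,0,0,0,-1, -1.3,0,72,0,0,0,-1, -1.3,0,72,0,0,0,-1, -1.3,0,72,0,0,0,-1, -1.3,0,72,0,0,0,-1]'
python3 -c "
from tip import *
look('t1',(140,230,260,330),(330,100,430,200))"
```

```text
time: 5.3
tool_pos: [0.4876, 0.218, 0.1559]
orientation: [-2.965, -0.318, -0.796]
contact_force: [-1.0, -0.5, 0.9]
grip_width: -0.0003
t 5.3 p [0.4876 0.218  0.1559] q [-0.15  0.32 -0.63  2.32  1.42  0.43 -1.79] F [-1.  -0.5  0.9] g -0.0003
```

View pics/z_scene_t1.png

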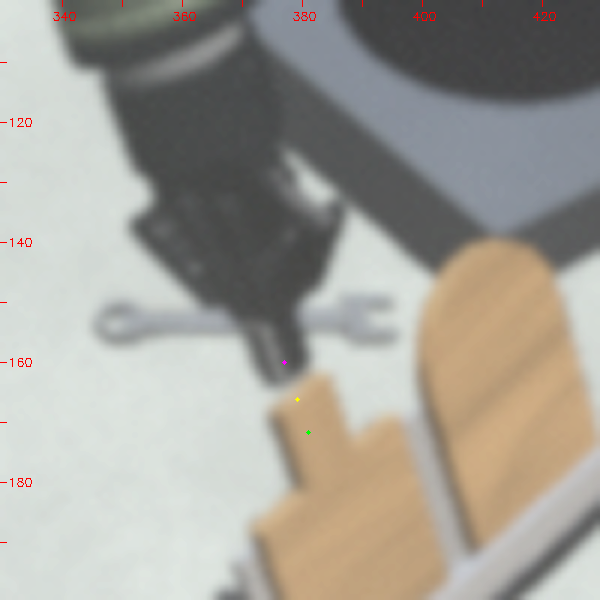

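View pics/z_top_t1.png

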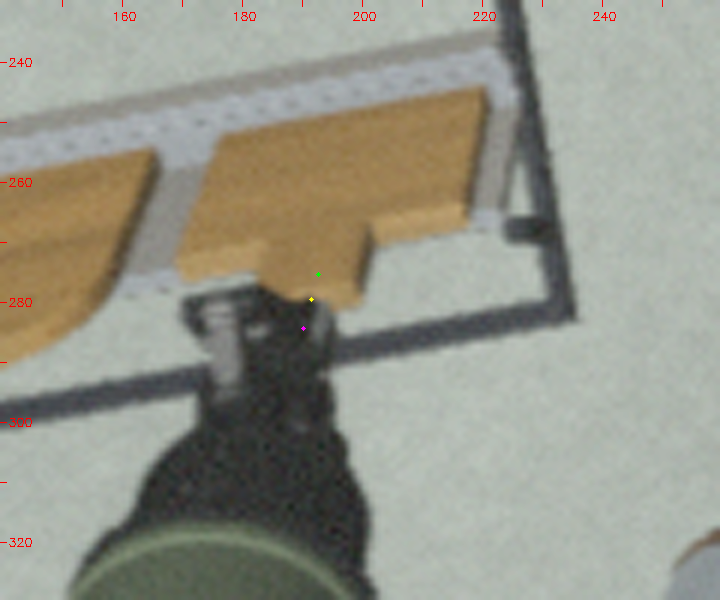

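```bash
python3 -m crank '[0,0,0,0,0,0,0.2, 0,0,0,0,0,0,0.2, 0,0,0,0,0,0,0.2, 0,0,0,0,0,0,0.2, 0,0,20,0,0,0,0.2, 0,0,36,0,0,0,0.2, 0,0,48,0,0,0,0.2, 0,0,48,0,0,0,0.2]'
python3 -c "
from tip import *
look('t2',(140,230,260,330),(330,120,430,220))"
```

```text
time: 6.4
tool_pos: [0.5109, 0.223, 0.1134]
orientation: [-2.966, -0.318, -0.793]
contact_force: [-0.6, -0.0, 0.5]
grip_width: 0.0513
t 6.4 p [0.5109 0.223  0.1134] q [-0.17  0.45 -0.6   2.3   1.66  0.47 -1.99] F [-0.6 -0.   0.5] g 0.0513
```

View pics/z_scene_t2.png

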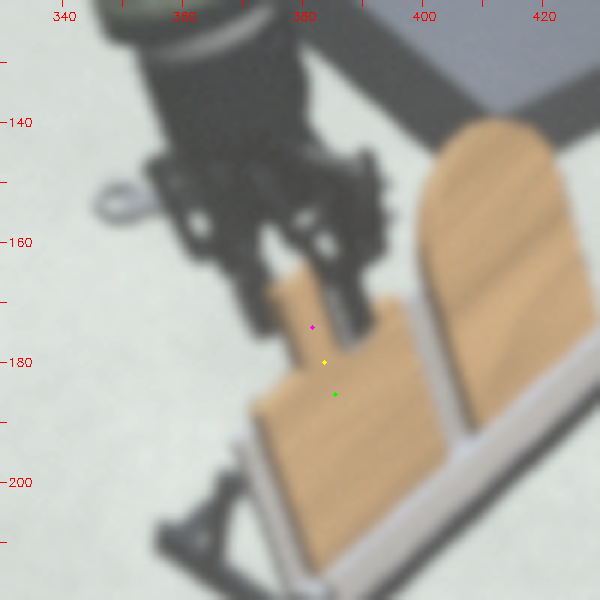

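View pics/z_top_t2.png

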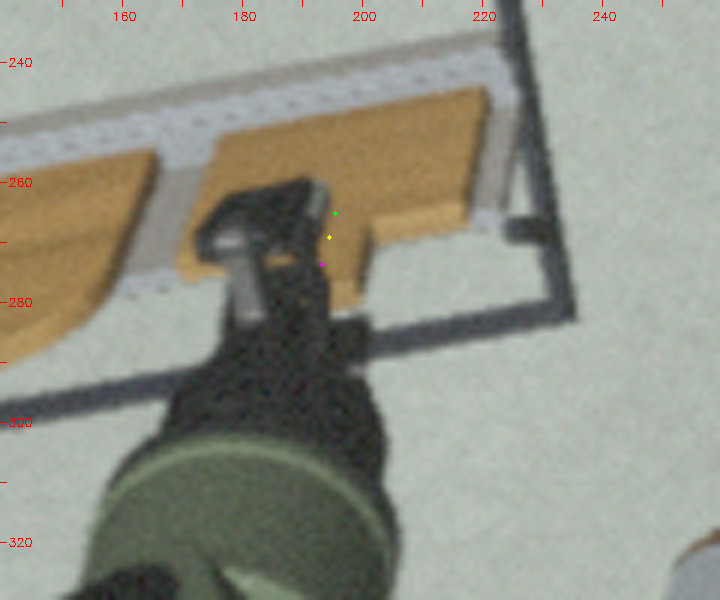

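```bash
python3 -m crank '[0,0,0,0,0,0,-1, 0,0,0,0,0,0,-1, 0,0,0,0,0,0,-1, 0,0,0,0,0,0,-1, 0,0,0,0,0,0,-1]'
python3 -m crank '[0,0,-10,0,0,0,-1, 0,0,-25,0,0,0,-1, 0,0,-40,0,0,0,-1, 0,0,-55,0,0,0,-1, 0,0,-70,0,0,0,-1, 0,0,-70,0,0,0,-1]'
python3 - <<'E'
from tip import *
look('t3',(120,230,240,330),(330,100,430,200))
print(R0.round(3).tolist())
p=np.array([.48,.1,.40])
R=place_pose(-.023,sgn=1)[1];print(rel(p,R,p0,R0),rel(p,place_pose(-.023,sgn=-1)[1],p0,R0))
E
```

```text
time: 7.12
tool_pos: [0.5124, 0.2234, 0.1154]
orientation: [-2.964, -0.317, -0.8]
contact_force: [3.3, 1.1, 7.4]
grip_width: 0.011
time: 7.88
tool_pos: [0.4772, 0.2157, 0.1759]
orientation: [-2.964, -0.317, -0.799]
contact_force: [1.4, 0.6, 1.1]
grip_width: 0.0113
t 7.88 p [0.4772 0.2157 0.1759] q [-0.15  0.26 -0.63  2.32  1.28  0.42 -1.67] F [1.4 0.6 1.1] g 0.0113
[[0.845, 0.212, 0.491], [0.183, -0.977, 0.106], [0.502, -0.0, -0.865]]
(array([  93.8,  113.7, -204.7]), array([ 18.4, -26.3, -68.2])) (array([  93.8,  113.7, -204.7]), array([-28.9, -20.2, 107.2]))
```

View pics/z_scene_t3.png

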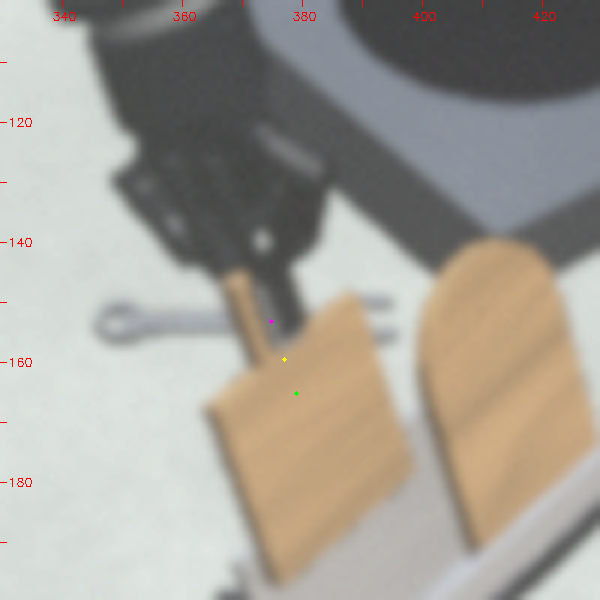

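```bash
python3 -m crank '[25,0,-43,0,0,0,-1, 50,0,-86,0,0,0,-1, 94,114,-205,18.4,-26.3,-68.2,-1, 94,114,-205,18.4,-26.3,-68.2,-1, 94,114,-205,18.4,-26.3,-68.2,-1, 94,114,-205,18.4,-26.3,-68.2,-1, 94,114,-205,18.4,-26.3,-68.2,-1, 94,114,-205,18.4,-26.3,-68.2,-1, 94,114,-205,18.4,-26.3,-68.2,-1, 94,114,-205,18.4,-26.3,-68.2,-1, 94,114,-205,18.4,-26.3,-68.2,-1, 94,114,-205,18.4,-26.3,-68.2,-1]'
python3 - <<'E'
from tip import *
p,R=place_pose(-.023,sgn=1);p[2]=.36;print(p,rel(p,R,p0,R0))
E
```

```text
time: 9.48
tool_pos: [0.4805, 0.0987, 0.3981]
orientation: [-2.363, -2.067, 0.011]
contact_force: [1.0, -0.2, -1.1]
grip_width: 0.0114
t 9.47 p [0.4805 0.0987 0.3981] q [ 0.29  0.2  -0.73  1.61  0.14  1.39  0.97] F [ 1.  -0.2 -1.1] g 0.0114
[ 0.52725893 -0.20188451  0.36      ] (array([-291.6,   86.5,   38.8]), array([-0.3,  0.2,  0.2]))
```

```bash
python3 -m crank '[-60,18,10,0,0,0,-1, -120,36,20,0,0,0,-1, -180,54,40,0,0,0,-1, -240,72,60,0,0,0,-1, -280,84,75,0,0,0,-1, -291,86.5,80,0,0,0,-1, -291,86.5,80,0,0,0,-1]'
cat > see.py <<'E'
from st import *
from ov import tab,arch,board,draw
def see(tag,which,bt=(330,200,450,300),bs=(215,190,335,290),f=6,off=None,slot=None):
  # board predicted in tool frame: bottom origin at tcp + off
  o=tab if which=="t" else arch()
  for n,b in(("top",bt),("scene",bs)):
    g=grab_frame(n);im=np.ascontiguousarray(g["frame"][:,:,::-1]);cv2.imwrite(f"pics/{n}_{tag}.png",im);crop(im,*b,f"z_{n}_{tag}.png",f)
    c=cv2.imread(f"pics/z_{n}_{tag}.png")
    if off is not None:
      for x,col in((6,(0,255,0)),(-6,(255,0,0))):
        L=board(o,x); W=p0+R0@np.array(off)+ (L*[1,-1,-1])@R0.T
        draw(c,n,W,f,b[0],b[1],col)
    cv2.imwrite(f"pics/z_{n}_{tag}.png",c)
E
python3 - <<'E'
from see import *
see("t4","t",off=[0,0,.077])
E
```

```text
time: 10.35
tool_pos: [0.5256, -0.2006, 0.318]
orientation: [-2.367, -2.061, 0.006]
contact_force: [0.2, 0.8, -2.1]
grip_width: 0.0112
t 10.35 p [ 0.5256 -0.2006  0.318 ] q [ 0.66  0.36 -0.55  1.58  0.2   1.26  1.51] F [ 0.2  0.8 -2.1] g 0.0112
```

View pics/z_scene_t4.png

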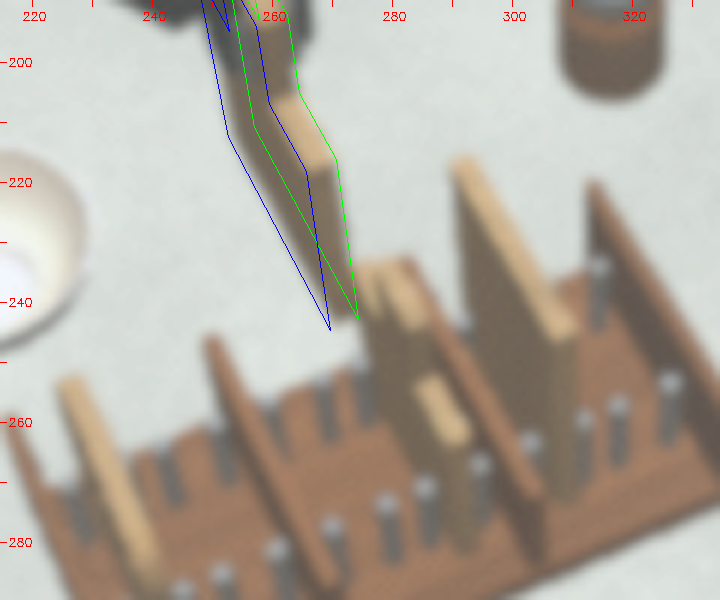

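View pics/z_top_t4.png

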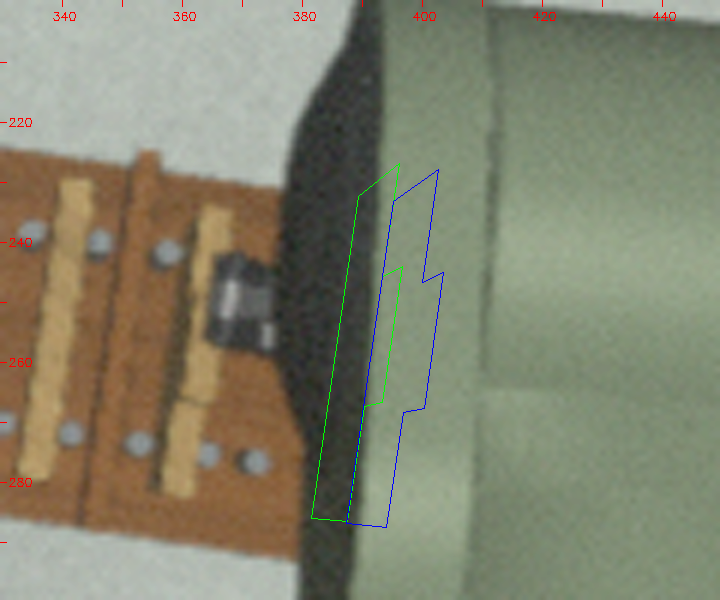

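```bash
python3 - <<'E'
from h import *
im=cv2.imread("pics/scene0.png");crop(im,215,225,315,300,"g1.png",8)
E
```

```text
(no output)
```

View pics/g1.png

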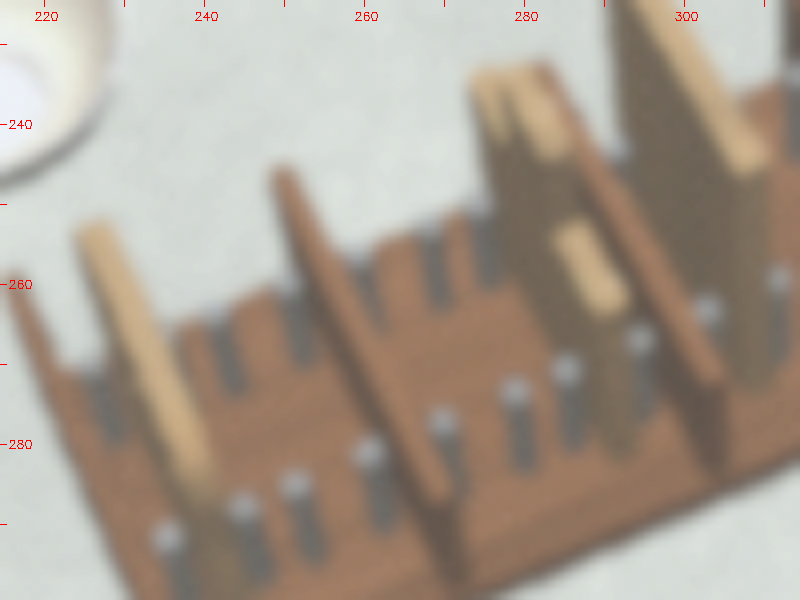

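```bash
python3 - <<'E'
from h import *
far=[(-136.5,235.4,291.7),(-109.5,244.8,287.7),(-90.5,251.3,285),(-63.5,260.5,281),(-36.5,269.8,276.8),(-9.5,278.8,273.2),(9.5,285,270.3),(36.5,294.3,266.5),(63.5,302.8,262.8)]
near=[(-90.5,241.5,265),(-63.5,250.5,260.5),(-36.5,260,257),(-9.5,268,253.5),(9.5,274.5,251)]
A=np.array([(x,-38,73,u,v) for x,u,v in far]+[(x,38,73,u,v) for x,u,v in near])
def f(p): return (proj("scene",pose(p,A[:,:3]/1e3))-A[:,3:]).ravel()
r=least_squares(f,[.53,-.18,1.43]);print(r.x.round(4),np.degrees(r.x[2]),np.sqrt((r.fun**2).mean()));print(f(r.x).reshape(-1,2).round(1).tolist())
g=lambda p:f([p[0],p[1],1.4362]);r=least_squares(g,[.53,-.18]);print(r.x.round(4))
for n in cal: print(n,-cal[n]["R"].T@cal[n]["t"])
E
```

```text
[ 0.5328 -0.1815  1.4383] 82.40743872164255 0.4555913197142965
[[0.2, 0.4], [0.2, 0.4], [0.3, 0.2], [0.3, 0.3], [0.1, 0.6], [0.2, 0.3], [0.3, 0.5], [-0.2, 0.5], [0.1, 0.4], [-0.2, -1.2], [-0.2, -0.4], [-0.8, -0.6], [-0.0, -0.7], [-0.4, -0.8]]
[ 0.5328 -0.1815]
scene [ 1.12777792 -0.45431036  1.10819936]
top [ 0.48351335 -0.07629104  1.30649599]
```

```bash
python3 -m crank '[0,0,40,0,0,0,-1, 0,0,80,0,0,0,-1, 0,0,110,0,0,0,-1, 0,0,130,0,0,0,-1, 0,0,140,0,0,0,-1, 0,0,140,0,0,0,-1]'
cat >> see.py <<'E'
RS=[.5328,-.1815,1.4370]
def see2(tag,which,slot,bot,b=(225,200,325,290),f=8,grab=True,dx=0):
  o=tab if which=="t" else arch()
  if grab:
    g=grab_frame("scene");im=np.ascontiguousarray(g["frame"][:,:,::-1]);cv2.imwrite(f"pics/s_{tag}.png",im)
  im=cv2.imread(f"pics/s_{tag}.png");crop(im,*b,f"y_{tag}.png",f);c=cv2.imread(f"pics/y_{tag}.png")
  cv2.imwrite(f"pics/yr_{tag}.png",c)
  for x,col in((6,(0,255,0)),(-6,(255,0,0))):
    draw(c,"scene",pose(RS,board(o,x)+[slot+dx,0,bot]),f,b[0],b[1],col)
  cv2.imwrite(f"pics/y_{tag}.png",c)
E
python3 - <<'E'
from see import *
see2("t5","t",-.023,p0[2]-.077)
E
```

```text
time: 11.2
tool_pos: [0.5258, -0.1998, 0.1796]
orientation: [-2.366, -2.064, 0.004]
contact_force: [0.3, 0.5, -1.1]
grip_width: 0.0114
t 11.2 p [ 0.5258 -0.1998  0.1796] q [ 0.63  0.49 -0.52  1.77  0.29  0.96  1.43] F [ 0.3  0.5 -1.1] g 0.0114
```

View pics/y_t5.png

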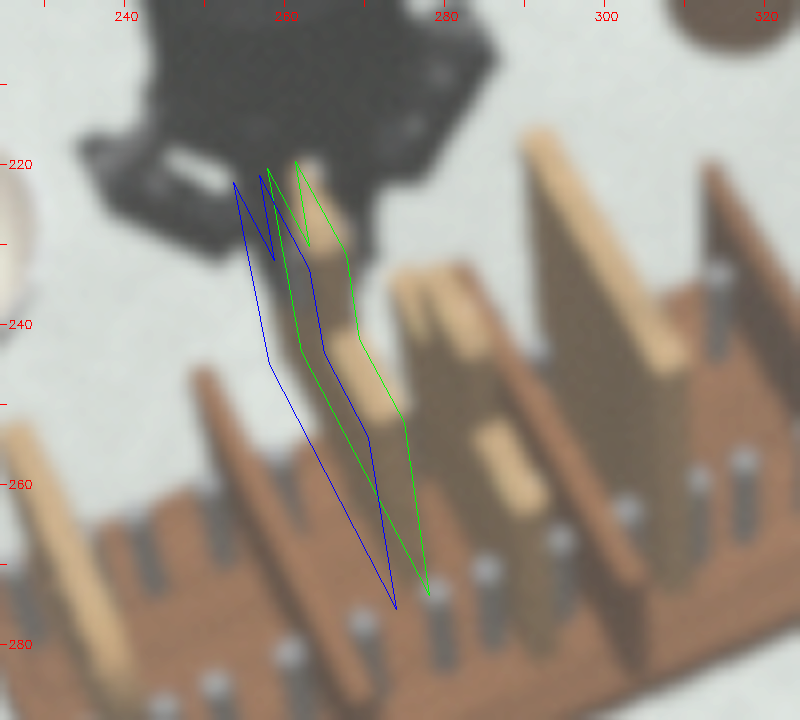

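View pics/yr_t5.png

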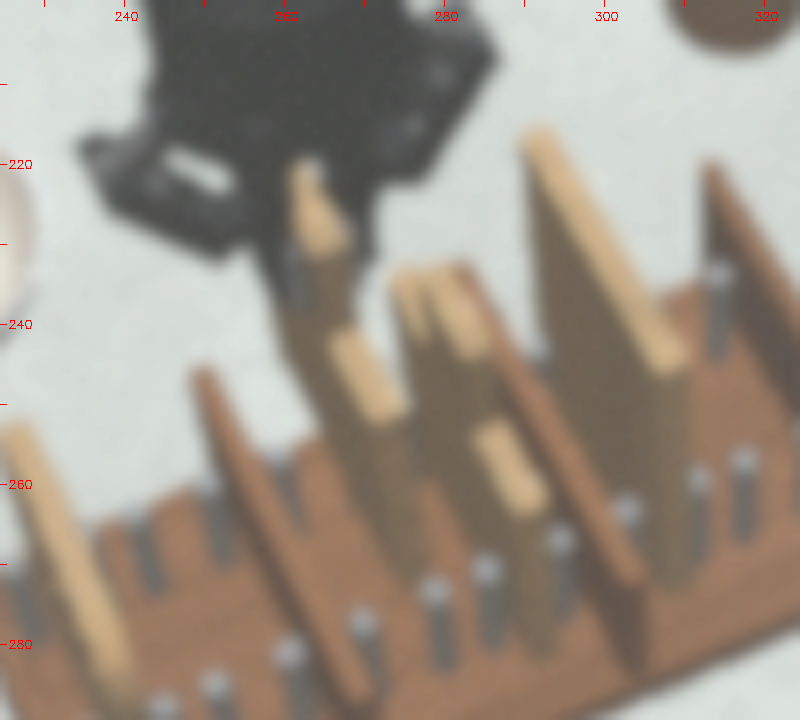

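```bash
cat > bfit.py <<'E'
from h import *
RS=[.5328,-.1815,1.4370]
def fitb(obs,zprior,slot,rs=RS,cam="scene"):
    A=np.array(obs,float)
    def W(p):
        L=A[:,:3]/1e3@Ro.from_euler('xyz',[p[4],p[5],p[3]]).as_matrix().T+[p[0],p[1],p[2]]
        return pose(rs,L)
    def f(p): return np.r_[(proj(cam,W(p))-A[:,3:]).ravel()/.4,(p[2]-zprior)/.004,p[1]/.01,p[3:6]/.02]
    r=least_squares(f,[slot,0,zprior,0,0,0]);p=r.x
    C=np.sqrt(np.diag(np.linalg.inv(r.jac.T@r.jac)))
    print("x err from slot mm",((p[0]-slot)*1e3).round(2),"+-",(C[0]*1e3).round(1),"y",(p[1]*1e3).round(1),"z",(p[2]*1e3).round(1),"yaw,rx,ry deg",np.degrees(p[3:6]).round(2),"rms px",(np.sqrt((r.fun[:2*len(A)]**2).mean())*.4).round(2))
    return p
E
python3 - <<'E'
from bfit import *
fitb([(-6,-55,105,271,252.3),(6,-55,105,275.3,250.7),(-6,-20,105,265.8,242.5),(-6,-20,150,263,231.3),(6,-20,150,268,229.8),(6,-55,0,277.5,273),(-6,-55,0,273.5,274.5)],.103,-.023)
E
```

```text
x err from slot mm 0.07 +- 1.3 y 3.1 z 103.0 yaw,rx,ry deg [ 0.16 -0.33  0.95] rms px 0.3
```

```bash
python3 -m crank '[0,2,12,0,0,0,-1, 0,2,22,0,0,0,-1, 0,2,26,0,0,0,-1, 0,2,30,0,0,0,-1, 0,2,34,0,0,0,-1]'; python3 -m crank '[0,0,4,0,0,0,-1, 0,0,8,0,0,0,-1, 0,0,8,0,0,0,-1]'
python3 - <<'E'
from see import *
print(s["wrist_torque"])
see2("t6","t",-.023,p0[2]-.077)
E
```

```text
time: 11.88
tool_pos: [0.5275, -0.2009, 0.1452]
orientation: [-2.368, -2.063, 0.004]
contact_force: [0.6, -0.3, -1.8]
grip_width: 0.0112
time: 12.25
tool_pos: [0.5273, -0.2008, 0.137]
orientation: [-2.367, -2.063, 0.004]
contact_force: [-0.5, -1.4, -2.1]
grip_width: 0.0116
t 12.25 p [ 0.5273 -0.2008  0.137 ] q [ 0.62  0.54 -0.5   1.8   0.33  0.88  1.4 ] F [-0.5 -1.4 -2.1] g 0.0116
[-0.35661546  0.05220556  0.04828387]
```

View pics/yr_t6.png

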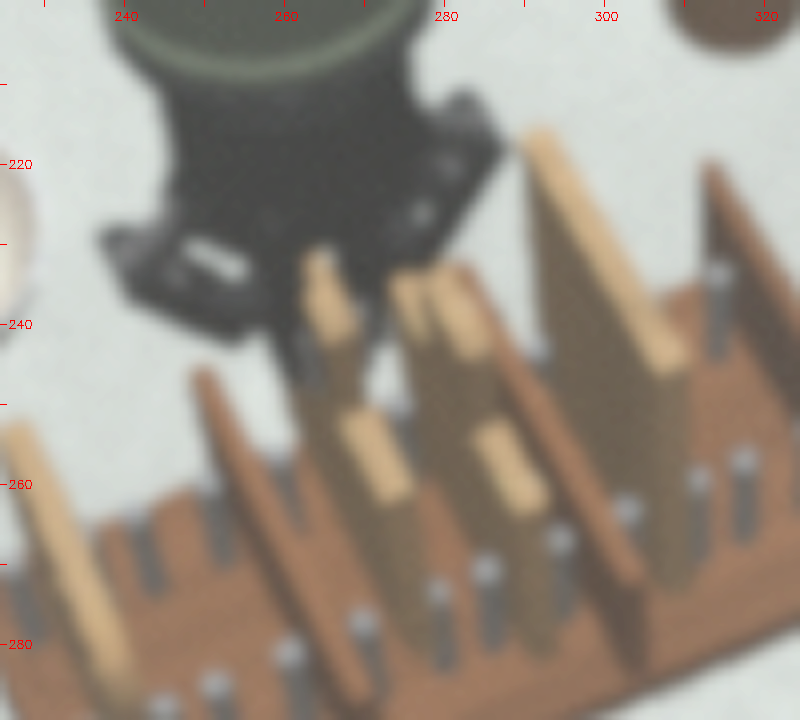

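```bash
python3 -m crank '[0,0,7,0,0,0,-1, 0,0,14,0,0,0,-1, 0,0,20,0,0,0,-1, 0,0,26,0,0,0,-1, 0,0,30,0,0,0,-1, 0,0,32,0,0,0,-1]'; python3 -m crank '[0,0,1.5,0,0,0,-1, 0,0,3,0,0,0,-1, 0,0,3,0,0,0,-1]'
```

```text
time: 13.05
tool_pos: [0.5273, -0.2007, 0.1051]
orientation: [-2.367, -2.063, 0.004]
contact_force: [-0.8, -2.0, -1.0]
grip_width: 0.0115
time: 13.42
tool_pos: [0.5274, -0.2008, 0.1023]
orientation: [-2.367, -2.063, 0.004]
contact_force: [0.1, -0.5, -3.1]
grip_width: 0.0112
```

```bash
python3 -m crank '[0,0,1.5,0,0,0,-1, 0,0,3,0,0,0,-1, 0,0,3,0,0,0,-1]'; python3 -m crank '[0,0,1,0,0,0,-1, 0,0,2,0,0,0,-1, 0,0,2,0,0,0,-1]'
```

```text
time: 13.8
tool_pos: [0.5273, -0.2008, 0.0992]
orientation: [-2.367, -2.063, 0.004]
contact_force: [-0.4, -0.8, -2.6]
grip_width: 0.0113
time: 14.18
tool_pos: [0.5278, -0.2008, 0.0983]
orientation: [-2.368, -2.064, 0.003]
contact_force: [-4.4, 0.3, 16.8]
grip_width: 0.0114
```

```bash
python3 -c "
from see import *
see2('t7','t',-.023,.02)"
```

```text
t 14.18 p [ 0.5278 -0.2008  0.0983] q [ 0.6   0.6  -0.48  1.83  0.37  0.8   1.37] F [-4.4  0.3 16.8] g 0.0114
```

View pics/y_t7.png

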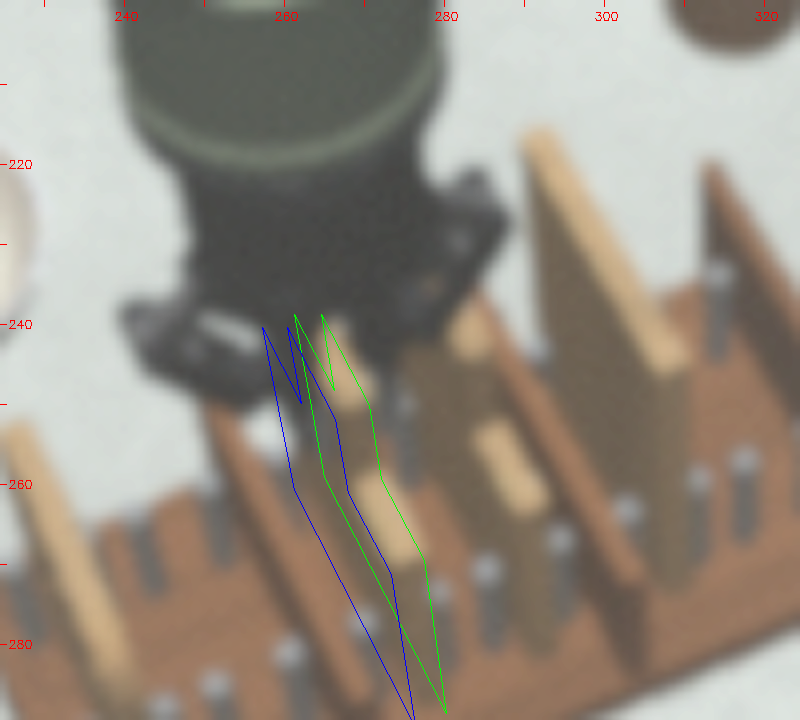

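```bash
python3 -m crank '[0,0,-1,0,0,0,-1, 0,0,-1,0,0,0,-0.6, 0,0,-1,0,0,0,-0.5, 0,0,-1,0,0,0,-0.4, 0,0,-1,0,0,0,-0.4, 0,0,-1,0,0,0,-0.4]'; python3 -m crank '[0,0,-10,0,0,0,-0.4, 0,0,-25,0,0,0,-0.4, 0,0,-50,0,0,0,-0.4, 0,0,-90,0,0,0,-0.4, 0,0,-140,0,0,0,-0.4, 0,0,-190,0,0,0,-0.4, 0,0,-230,0,0,0,-0.4, 0,0,-230,0,0,0,-0.4]'
python3 - <<'E'
from see import *
see2('t8','t',-.023,.02)
p,R=grasp_pose("a",d=-.006,sgn=1);p1,_=grasp_pose("a",d=-.026,sgn=1,up=.06)
print(p,rel(p,R,p0,R0),rel(p1,R,p0,R0))
E
```

```text
time: 14.98
tool_pos: [0.5273, -0.2007, 0.0983]
orientation: [-2.367, -2.063, 0.004]
contact_force: [-0.8, -0.2, -0.2]
grip_width: 0.0257
time: 15.98
tool_pos: [0.529, -0.2006, 0.3323]
orientation: [2.366, 2.062, 0.001]
contact_force: [0.7, 0.1, 0.1]
grip_width: 0.0257
t 15.97 p [ 0.529  -0.2006  0.3323] q [ 0.67  0.35 -0.56  1.56  0.19  1.28  1.51] F [0.7 0.1 0.1] g 0.0257
[0.4533628  0.34962478 0.16664548] (array([ 535.1, -150.5,  164.1]), array([-18.1,  26.1,  68.3])) (array([ 521.2, -187.9,   94.7]), array([-18.1,  26.1,  68.3]))
```

View pics/y_t8.png

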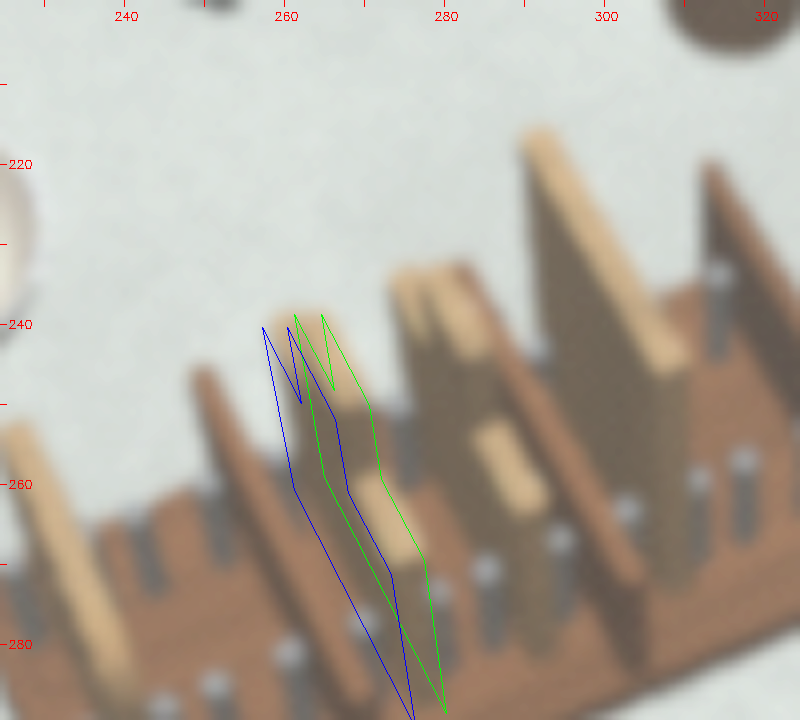

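```bash
python3 - <<'E'
from st import *
p,R=grasp_pose("a",d=.054,sgn=1,up=.12);print(p,rel(p,R,p0,R0))
E
```

```text
t 16.02 p [ 0.5283 -0.2006  0.3303] q [ 0.67  0.36 -0.56  1.56  0.19  1.28  1.51] F [-0.1  0.2 -0.1] g 0.0257
[0.42403697 0.34330058 0.218607  ] (array([ 524.7, -177.6,  110.8]), array([-18.2,  26.2,  68.3]))
```

```bash
python3 -m crank '[524,-177,80,-18.2,26.2,68.3,0.2, 524,-177,80,-18.2,26.2,68.3,0.2, 524,-177,80,-18.2,26.2,68.3,0.2, 524,-177,80,-18.2,26.2,68.3,0.2, 524,-177,80,-18.2,26.2,68.3,0.2, 524,-177,80,-18.2,26.2,68.3,0.2, 524,-177,80,-18.2,26.2,68.3,0.2, 524,-177,80,-18.2,26.2,68.3,0.2, 524,-177,80,-18.2,26.2,68.3,0.2, 524,-177,80,-18.2,26.2,68.3,0.2, 524,-177,110,-18.2,26.2,68.3,0.2, 524,-177,110,-18.2,26.2,68.3,0.2]'
python3 - <<'E'
from tip import *
p,R=grasp_pose("a",d=.054,sgn=1);print(p,rel(p,R,p0,R0))
look('a1',(90,240,210,340),(350,80,450,180))
E
```

```text
time: 17.52
tool_pos: [0.4358, 0.28, 0.2362]
orientation: [-2.976, -0.322, -0.78]
contact_force: [0.9, -2.8, 0.6]
grip_width: 0.0514
t 17.52 p [0.4358 0.28   0.2362] q [-0.12  0.18 -0.87  2.22  0.92  0.61 -1.46] F [ 0.9 -2.8  0.6] g 0.0514
[0.48268864 0.35594897 0.11468396] (array([ -5.4, -64.9, 135.9]), array([0.2, 0.6, 0.3]))
```

View pics/z_scene_a1.png

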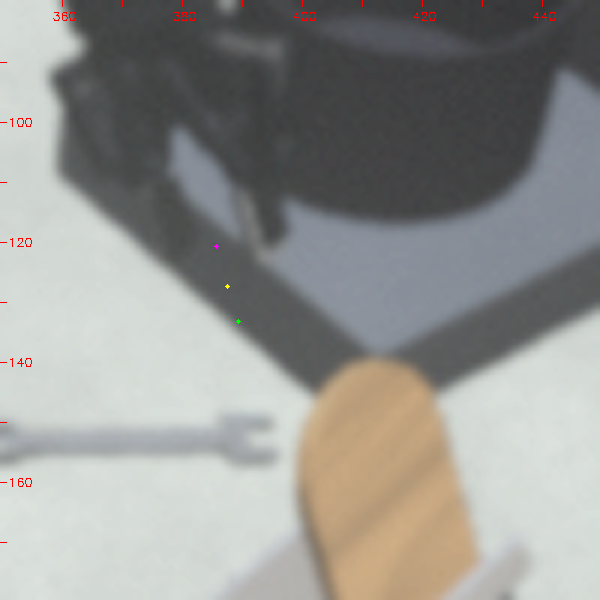

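View pics/z_top_a1.png

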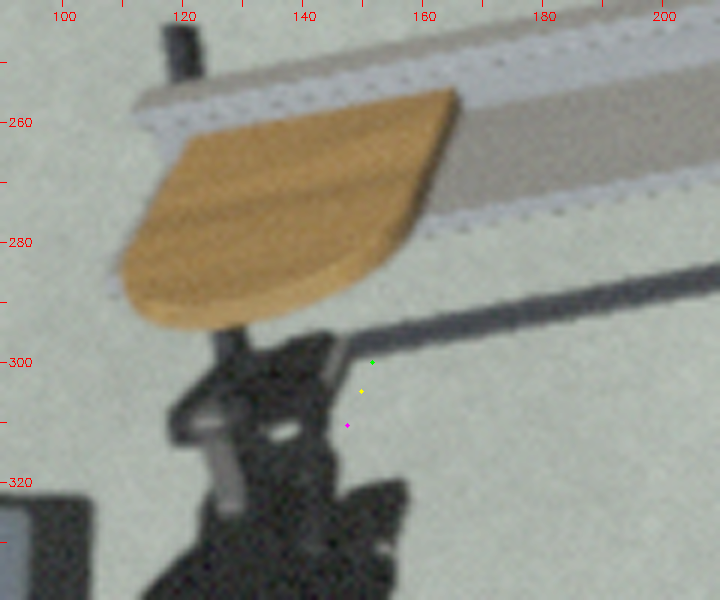

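```bash
python3 -m crank '[-5,-40,10,0,0.6,0,0.2, -5,-65,16,0,0.6,0,0.2, -5,-65,16,0,0.6,0,0.2, -5,-65,16,0,0.6,0,0.2]'
python3 - <<'E'
from tip import *
p,R=grasp_pose("a",d=.054,sgn=1);print(p,rel(p,R,p0,R0))
look('a2',(90,240,210,340),(350,80,450,180))
E
```

```text
time: 18.12
tool_pos: [0.4254, 0.3431, 0.2195]
orientation: [-2.971, -0.325, -0.793]
contact_force: [-0.1, -0.0, -0.2]
grip_width: 0.0513
t 18.12 p [0.4254 0.3431 0.2195] q [-0.29  0.29 -0.87  2.16  1.05  0.73 -1.68] F [-0.1 -0.  -0.2] g 0.0513
[0.48268864 0.35594897 0.11468396] (array([ -1.2,  -1. , 120.1]), array([0.2, 0.2, 0.4]))
```

View pics/z_scene_a2.png

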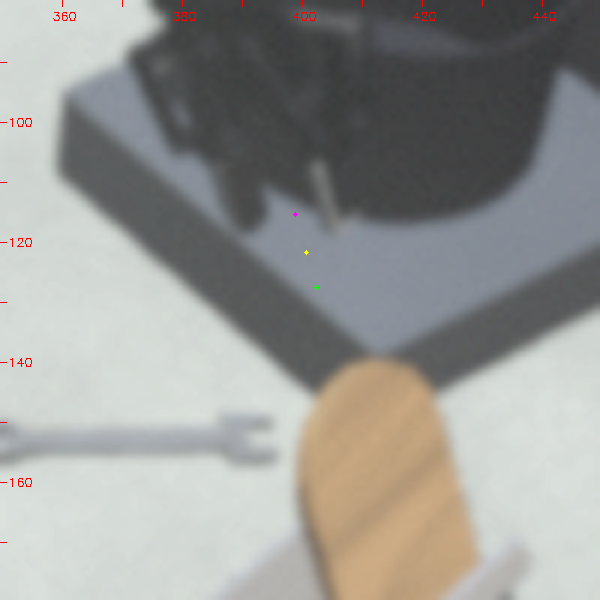

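View pics/z_top_a2.png

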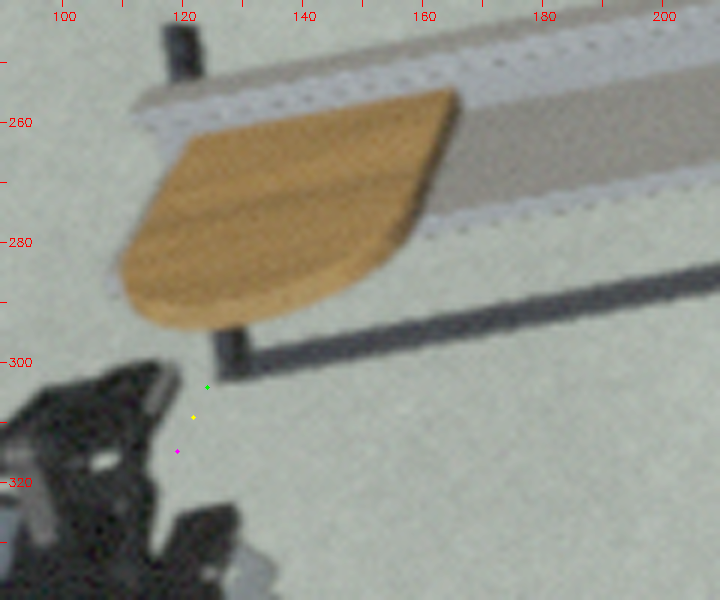

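```bash
python3 -m crank '[-1,-1,40,0,0,0.4,0.2, -1,-1,75,0,0,0.4,0.2, -1,-1,95,0,0,0.4,0.2, -1,-1,95,0,0,0.4,0.2]'
python3 - <<'E'
from tip import *
p,R=grasp_pose("a",d=.054,sgn=1);print(p,rel(p,R,p0,R0))
look('a3',(90,220,210,320),(360,100,460,200))
E
```

```text
time: 18.73
tool_pos: [0.4708, 0.3534, 0.136]
orientation: [-2.972, -0.313, -0.791]
contact_force: [0.1, -0.3, 0.4]
grip_width: 0.0513
t 18.73 p [0.4708 0.3534 0.136 ] q [-0.37  0.5  -0.75  2.16  1.37  0.7  -1.93] F [ 0.1 -0.3  0.4] g 0.0513
[0.48268864 0.35594897 0.11468396] (array([-0. , -0.1, 24.5]), array([ 0.3,  0.2, -0.1]))
```

View pics/z_scene_a3.png

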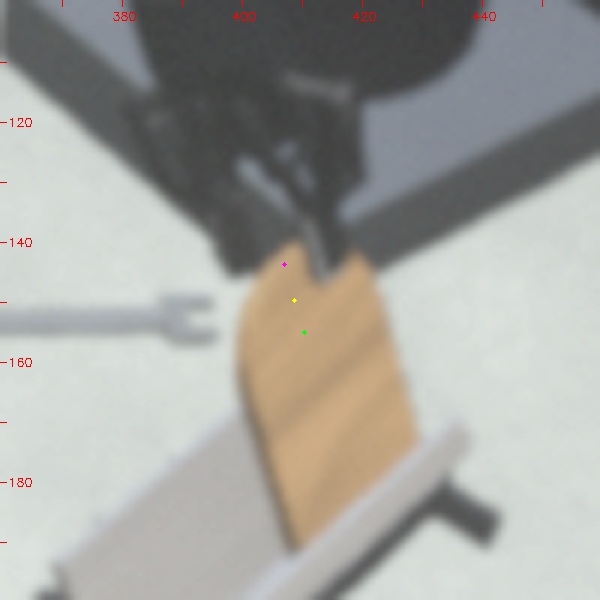

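View pics/z_top_a3.png

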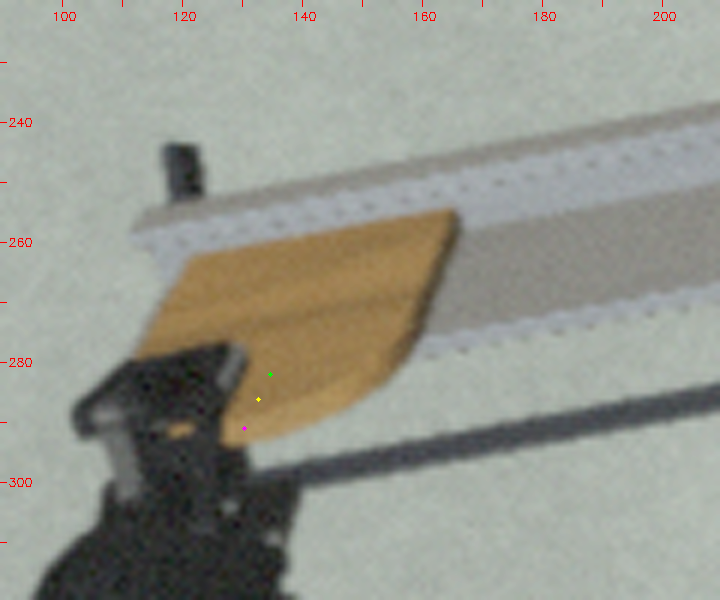

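```bash
python3 -m crank '[0,0,14,0,0,0,0.2, 0,0,24,0,0,0,0.2, 0,0,24,0,0,0,0.2, 0,0,24,0,0,0,-1, 0,0,24,0,0,0,-1, 0,0,24,0,0,0,-1, 0,0,24,0,0,0,-1, 0,0,24,0,0,0,-1]'
python3 -m crank '[0,0,-10,0,0,0,-1, 0,0,-25,0,0,0,-1, 0,0,-40,0,0,0,-1, 0,0,-55,0,0,0,-1, 0,0,-70,0,0,0,-1, 0,0,-70,0,0,0,-1]'
python3 - <<'E'
from tip import *
look('a4',(90,220,210,320),(360,80,460,180))
p=np.array([.48,.1,.40])
R=place_pose(-.077,sgn=1)[1];print(rel(p,R,p0,R0))
E
```

```text
time: 19.82
tool_pos: [0.4837, 0.3575, 0.1175]
orientation: [-2.968, -0.313, -0.797]
contact_force: [4.5, 1.0, 7.4]
grip_width: 0.0111
time: 20.58
tool_pos: [0.4486, 0.3502, 0.178]
orientation: [-2.968, -0.314, -0.796]
contact_force: [3.0, 0.7, 0.6]
grip_width: 0.011
t 20.57 p [0.4486 0.3502 0.178 ] q [-0.34  0.39 -0.8   2.16  1.22  0.71 -1.82] F [3.  0.7 0.6] g 0.011
(array([  92.2,  251.6, -202.7]), array([ 18.4, -26.1, -68.4]))
```

View pics/z_scene_a4.png

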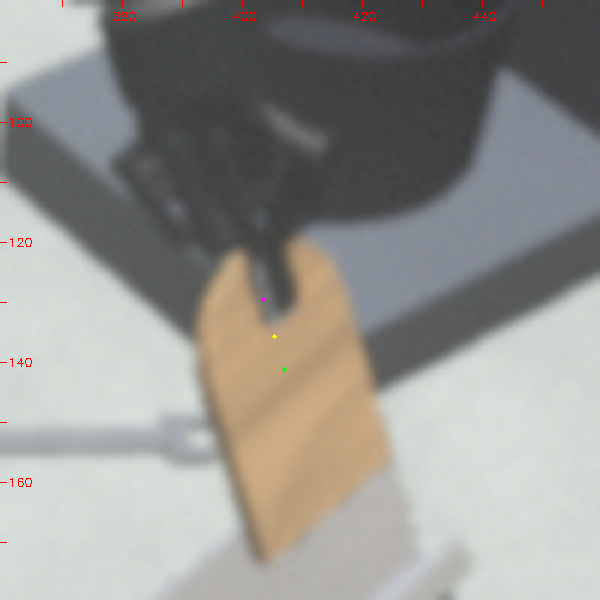

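```bash
python3 -m crank '[25,0,-43,0,0,0,-1, 50,0,-86,0,0,0,-1, 92,252,-203,18.4,-26.1,-68.4,-1, 92,252,-203,18.4,-26.1,-68.4,-1, 92,252,-203,18.4,-26.1,-68.4,-1, 92,252,-203,18.4,-26.1,-68.4,-1, 92,252,-203,18.4,-26.1,-68.4,-1, 92,252,-203,18.4,-26.1,-68.4,-1, 92,252,-203,18.4,-26.1,-68.4,-1, 92,252,-203,18.4,-26.1,-68.4,-1, 92,252,-203,18.4,-26.1,-68.4,-1, 92,252,-203,18.4,-26.1,-68.4,-1]'
python3 - <<'E'
from tip import *
p,R=place_pose(-.077,sgn=1);p[2]=.32;print(p,rel(p,R,p0,R0))
E
```

```text
time: 22.18
tool_pos: [0.4802, 0.0982, 0.3984]
orientation: [2.432, 1.988, 0.034]
contact_force: [0.7, 1.2, -2.6]
grip_width: 0.0111
t 22.18 p [0.4802 0.0982 0.3984] q [ 0.5   0.23 -0.99  1.62  0.19  1.38  0.86] F [ 0.7  1.2 -2.6] g 0.0111
[ 0.51988425 -0.25537856  0.32      ] (array([-339.9,  108.1,   74.4]), array([ 0.8, -0.9, -3.6]))
```

```bash
python3 -m crank '[-60,19,5,0.8,-0.9,-3.6,-1, -120,38,10,0.8,-0.9,-3.6,-1, -180,57,20,0.8,-0.9,-3.6,-1, -240,76,30,0.8,-0.9,-3.6,-1, -300,95,50,0.8,-0.9,-3.6,-1, -339,108,65,0.8,-0.9,-3.6,-1, -339,108,74,0.8,-0.9,-3.6,-1, -339,108,74,0.8,-0.9,-3.6,-1]'
python3 - <<'E'
from tip import *
p,R=place_pose(-.077,sgn=1);p[2]=.18;p[1]+=.001;print(p,rel(p,R,p0,R0))
E
```

```text
time: 23.18
tool_pos: [0.5183, -0.2527, 0.3193]
orientation: [-2.37, -2.059, -0.005]
contact_force: [0.3, -0.5, -1.8]
grip_width: 0.0112
t 23.18 p [ 0.5183 -0.2527  0.3193] q [ 0.92  0.44 -0.81  1.54  0.32  1.3   1.5 ] F [ 0.3 -0.5 -1.8] g 0.0112
[ 0.51988425 -0.25437856  0.18      ] (array([ -2. ,   1.7, 139.3]), array([ 0.1, -0.2, -0.2]))
```

```bash
python3 -m crank '[-1,1,40,0,0,0,-1, -2,1.7,80,0,-0.2,-0.2,-1, -2,1.7,110,0,-0.2,-0.2,-1, -2,1.7,130,0,-0.2,-0.2,-1, -2,1.7,139,0,-0.2,-0.2,-1, -2,1.7,139,0,-0.2,-0.2,-1]'
python3 - <<'E'
from see import *
see2("a5","a",-.077,p0[2]-.077,b=(205,200,305,290))
p,R=place_pose(-.077,sgn=1);p[1]+=.001;print(rel(p,R,p0,R0))
E
```

```text
time: 23.92
tool_pos: [0.5208, -0.2546, 0.182]
orientation: [2.365, 2.063, 0.002]
contact_force: [-0.3, 0.3, 0.1]
grip_width: 0.0109
t 23.93 p [ 0.5208 -0.2546  0.182 ] q [ 0.88  0.56 -0.76  1.72  0.44  1.03  1.4 ] F [-0.3  0.3  0.1] g 0.0109
(array([ 0.2, -1.1, 56. ]), array([0.2, 0.1, 0. ]))
```

View pics/y_a5.png

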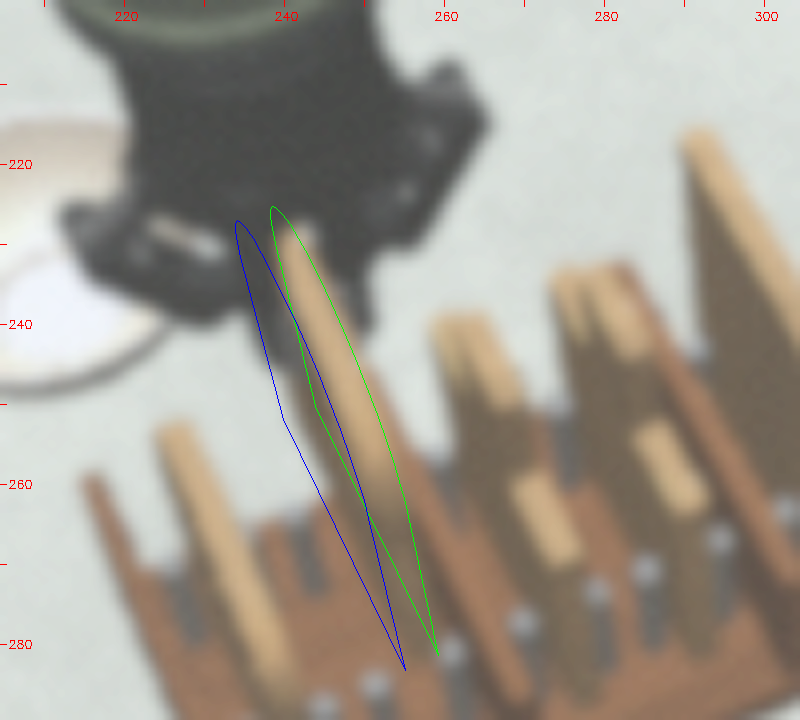

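View pics/yr_a5.png

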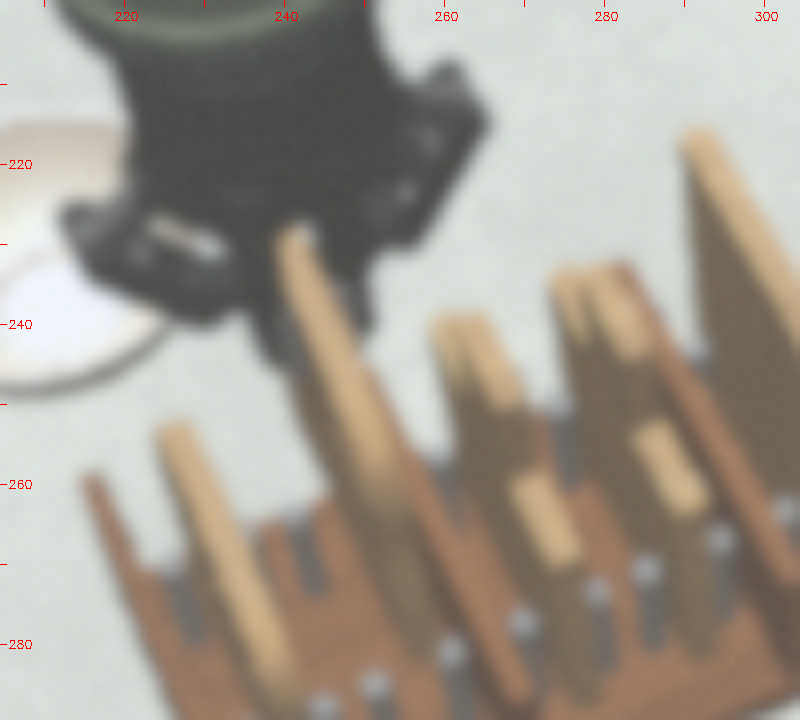

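```bash
python3 -m crank '[0,0,10,0,0,0,-1, 0,0,20,0,0,0,-1, 0,0,26,0,0,0,-1, 0,0,30,0,0,0,-1, 0,0,30,0,0,0,-1]'; python3 -m crank '[0,0,4,0,0,0,-1, 0,0,8,0,0,0,-1, 0,0,12,0,0,0,-1, 0,0,12,0,0,0,-1]'
python3 - <<'E'
from see import *
print(s["wrist_torque"])
see2("a6","a",-.077,p0[2]-.077,b=(205,200,305,290))
E
```

```text
time: 24.6
tool_pos: [0.5206, -0.2552, 0.1515]
orientation: [2.366, 2.062, 0.002]
contact_force: [-1.1, -0.3, -1.9]
grip_width: 0.0107
time: 25.1
tool_pos: [0.5205, -0.2552, 0.1393]
orientation: [2.366, 2.062, 0.001]
contact_force: [0.5, -0.6, -1.8]
grip_width: 0.0108
t 25.1 p [ 0.5205 -0.2552  0.1393] q [ 0.86  0.61 -0.73  1.76  0.49  0.96  1.36] F [ 0.5 -0.6 -1.8] g 0.0108
[ 0.01270469  0.00386447 -0.01619661]
```

View pics/y_a6.png

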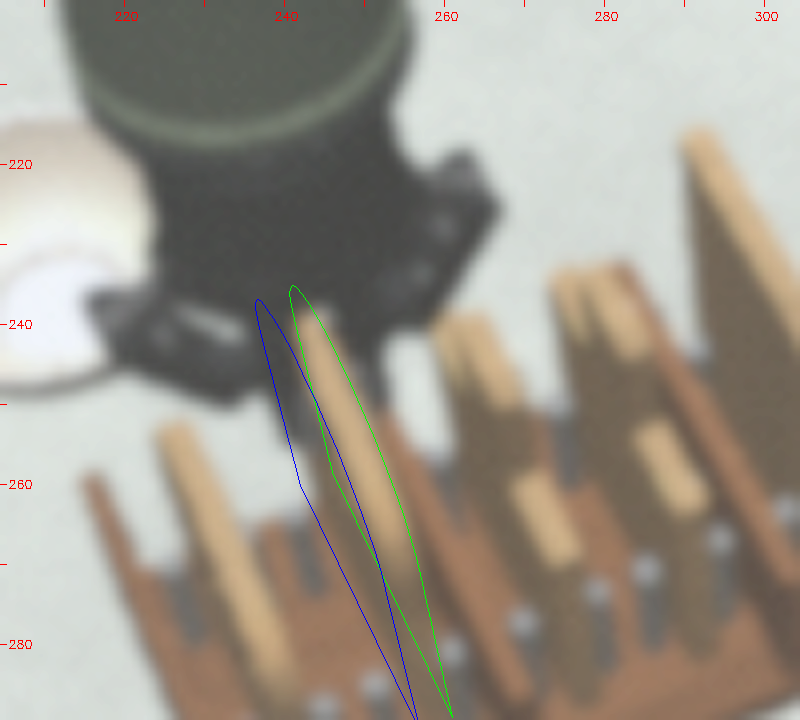

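```bash
python3 -m crank '[0,0,7,0,0,0,-1, 0,0,14,0,0,0,-1, 0,0,20,0,0,0,-1, 0,0,26,0,0,0,-1, 0,0,32,0,0,0,-1, 0,0,36,0,0,0,-1, 0,0,36,0,0,0,-1]'; python3 -m crank '[0,0,1.5,0,0,0,-1, 0,0,3,0,0,0,-1, 0,0,3,0,0,0,-1]'
```

```text
time: 26.02
tool_pos: [0.5207, -0.2552, 0.1034]
orientation: [2.366, 2.062, 0.002]
contact_force: [0.7, 0.1, -1.6]
grip_width: 0.0109
time: 26.4
tool_pos: [0.5211, -0.2554, 0.101]
orientation: [2.365, 2.062, 0.002]
contact_force: [0.2, 0.4, 3.9]
grip_width: 0.0107
```

```bash
python3 -m crank '[0,0,1,0,0,0,-1, 0,0,1,0,0,0,-1]'
python3 - <<'E'
from see import *
see2("a7","a",-.077,.02,b=(205,200,305,290))
E
```

```text
time: 26.65
tool_pos: [0.5218, -0.2554, 0.1008]
orientation: [2.365, 2.061, 0.003]
contact_force: [-0.4, 1.1, 15.8]
grip_width: 0.0109
t 26.65 p [ 0.5218 -0.2554  0.1008] q [ 0.83  0.66 -0.7   1.79  0.53  0.89  1.33] F [-0.4  1.1 15.8] g 0.0109
```

View pics/y_a7.png

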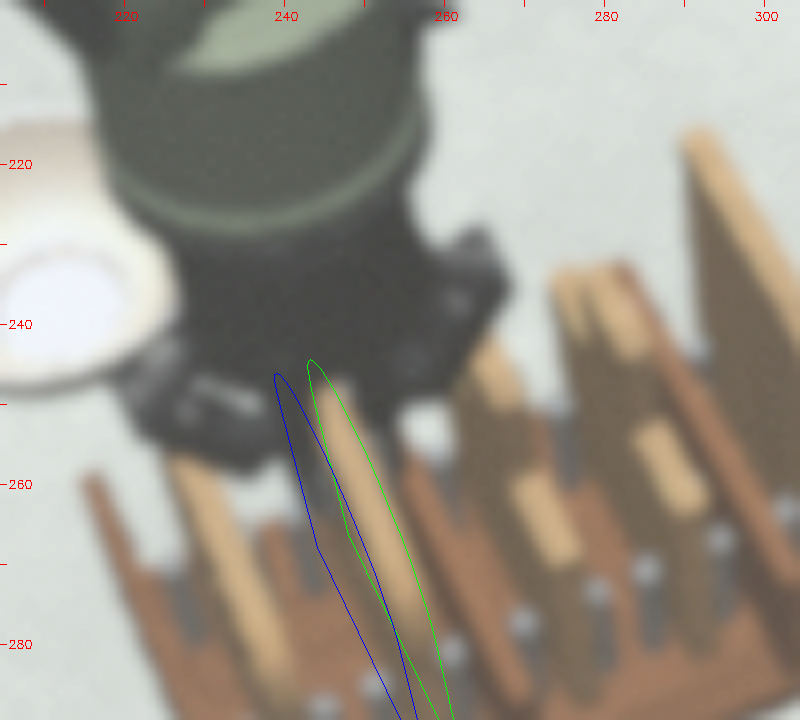

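Seated: the rim matches the slot overlay and there is 16 N of floor contact. I'll ease off, open slightly and withdraw.

```bash
python3 -m crank '[0,0,-1,0,0,0,-1, 0,0,-1,0,0,0,-0.6, 0,0,-1,0,0,0,-0.5, 0,0,-1,0,0,0,-0.4, 0,0,-1,0,0,0,-0.4, 0,0,-1,0,0,0,-0.4]'; python3 -m crank '[0,0,-10,0,0,0,-0.4, 0,0,-25,0,0,0,-0.4, 0,0,-50,0,0,0,-0.4, 0,0,-90,0,0,0,-0.4, 0,0,-140,0,0,0,-0.4, 0,0,-190,0,0,0,-0.4, 0,0,-230,0,0,0,-0.4, 0,0,-230,0,0,0,-0.4]'; python3 -m crank '[120,-40,-30,0,0,0,-0.4, 120,-40,-30,0,0,0,-0.4, 250,-80,-30,0,0,0,-0.4, 250,-80,-30,0,0,0,-0.4, 320,-90,-30,0,0,0,-0.4, 320,-90,-30,0,0,0,-0.4, 320,-90,-30,0,0,0,-0.4, 320,-90,-30,0,0,0,-0.4]'
python3 - <<'E'
from see import *
see2("a8","a",-.077,.02,b=(215,205,315,295))
g=grab_frame("top");im=np.ascontiguousarray(g["frame"][:,:,::-1]);cv2.imwrite("pics/top_end.png",im);crop(im,295,205,450,310,"top_endc.png",5)
E
```

```text
time: 27.45
tool_pos: [0.5208, -0.2553, 0.1006]
orientation: [2.366, 2.062, 0.002]
contact_force: [0.3, -0.1, -0.8]
grip_width: 0.0251
time: 28.45
tool_pos: [0.5212, -0.2548, 0.3346]
orientation: [2.362, 2.059, 0.005]
contact_force: [-0.3, -0.0, -1.1]
grip_width: 0.0255
time: 29.45
tool_pos: [0.4746, 0.0735, 0.3599]
orientation: [2.367, 2.061, 0.001]
contact_force: [0.7, -0.9, 0.0]
grip_width: 0.0257
t 29.45 p [0.4746 0.0735 0.3599] q [ 0.54  0.24 -0.99  1.7   0.21  1.31  0.94] F [ 0.7 -0.9  0. ] g 0.0257
```

View pics/yr_a8.png

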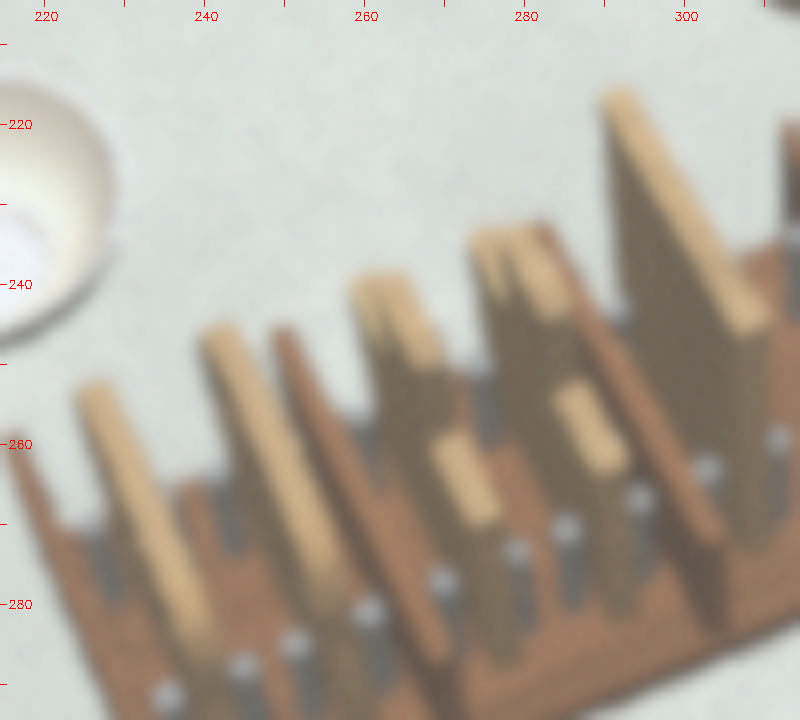

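View pics/top_endc.png

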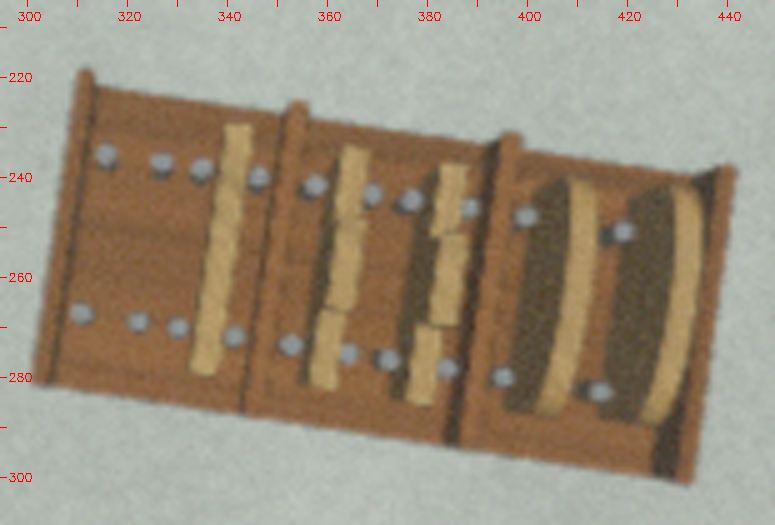

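View pics/top_end.png

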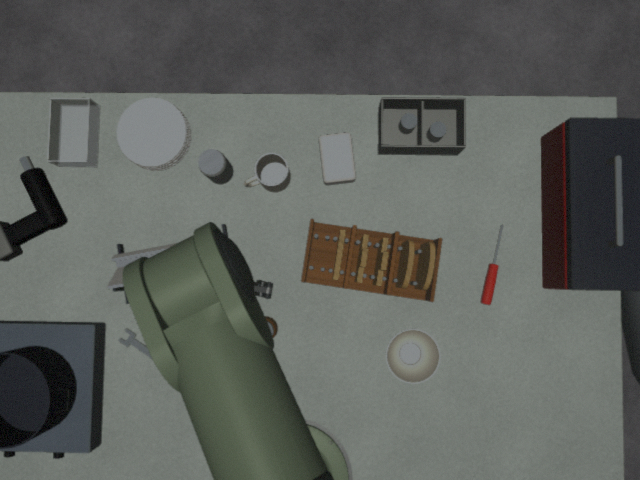

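```bash
python3 -c "
from rig import *
print(hand_in())"
```

```text
the job is handed in; nothing more can be done
None
```

Both boards are in the rack and the job is handed in. The last move ended at 29.5 s of the 66 s allowed. I lowered each board until it met the floor, at about 16–17 N.

- **Slots:** the tabbed board went into the free slot at x = -23, next to the racked tabbed board. The arched board went into x = -77, next to the racked arched board.
- **Final pictures:** in both cameras the two boards stand upright between their pins, as deep as their fellows and about one slot spacing from them. The racked boards and the bystanders I could see had not visibly moved. The arm covered part of the jar and wrench in the last top view, and I judged the bystanders by eye only. The gripper was open and clear of everything.

Two checks disagreed:
- **Finger tips:** the real tips sit about 30 mm behind the reported TCP. I saw this in the pictures, and closing the gripper just above the tabbed board confirmed it by closing on nothing. I went about 30 mm deeper for both grasps, and both lifts and placings worked.
- **Rack position:** the two cameras gave positions about 3 mm apart, so I lined the boards up using the scene camera alone. Both boards went in without touching the pins.

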